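# Gauge a cast ingot and weigh it on the beam balance

## Task

Two cast bronze ingots lie on the bench and only the slim one is down to rolling size: feed it lengthwise, without forcing it, into the flared mouth on the left of the steel gauge, let go when it is half through, take it again by the end that sticks out on the other side and draw it straight out there. Then lay it gently in the pan of the beam balance, let go, and slide the brass poise along the beam until the beam comes to rest level, its pointer at the red centre line. The thick ingot stays on the bench, and the matchbox, sanding stick and pencil lying near stay where they are.

Things in the scene. Friction and masses are not known exactly. Their poses are not given: they have to be found in the camera images.
- slim_ingot: bronze bar, 120 x 16 x 14 mm (its x, y, z), lying flat; origin at the centre of its underside, x along its length; its weight differs from day to day, 0.16 to 0.28 kg
- thick_ingot: like the slim ingot but 22 mm wide: too thick for the gauge; origin at the centre of its underside
- gauge: fixed steel block with a closed window through it along its x; origin on the bench under the window's middle. Feed along its +x: flared mouth at -x (left, seen from the robot), plain exit at +x. Window 19 mm wide (y), 10 to 30 mm above the bench, 30 mm long (x -15 to 15 mm); flares reach x = -28 mm. Block 78 mm wide, 40 high; its feet 136 mm wide, 12 high
- pan_floor (a point): centre of the balance pan's flat floor (upper face), about 109 mm above the bench; round steel dish, floor 135 mm across, rim 164 mm across and 8 mm higher. The pan stays level, rises and sinks up to 6.4 mm with the beam, 80 mm left of the fulcrum
- poise_knob (a point): centre of the top face of the poise's upright brass knob, 20 mm in diameter and 28 mm tall, on a brass saddle 28 x 24 mm that rides on the beam; the saddle's top is 28 mm below this point and the beam's upper edge 37 mm below it. When the beam is level this point is 121 mm above the bench
- poise (a joint): how far the poise (0.15 kg) has been slid outward along the beam from its zero stop, 0 to 0.175 m; it stays where it is left (friction about 0.6 N). At 0 it is 60 mm right of the fulcrum and the empty balance is level. 1 kg in the pan needs 0.533 m of slide, so the ingot needs 0.085 to 0.15 m
- beam (a joint): tilt of the beam in rad, 0 when level; positive: pan low, pointer (right) end high, so the poise must go farther out. Stops at -0.08 and 0.08; between them it changes by about 0.0048 rad for each mm the poise is off; settles in about 1.5 s once nothing touches it
- balance: fixed grey beam balance; origin on the bench under the fulcrum, which is 75 mm up. The beam lies along its y: pan at y = +80 mm, poise sliding towards -y from y = -60 mm. Base 92 x 415 mm, y from -285 to 130 mm; index post 116 mm high at y = -277 mm
- sanding_stick: bystander: brown sanding stick, 210 x 18 x 5 mm, lying at the front edge; origin under its middle, its length along its y
- matchbox: bystander: small yellow box, 38 x 56 x 15 mm, front left; origin under its middle
- pencil: bystander: red pencil, 142 mm long, 7 mm thick, right of the balance; origin under its middle, its length along its y
- pan: the balance pan itself (see pan_floor); origin 34 mm below the centre of its floor, on its pivot

How it is judged:
By the outcome, as a careful person would: the job done as asked, in the order asked, and still so for the second after the job is handed in, with the robot touching nothing.
It also fails if it takes over 72 s, if anything falls off the work surface, if the arm or the gripper's body presses on something with over 40 N, if the wrist force passes 120 N, or if a joint passes its speed limit or range.

## Robot

A 6-joint arm with a two-finger parallel gripper is mounted at the origin on a cart in front of the work surface, level with it; the furniture and walls round the work are solid. World frame = base frame: x ahead of the robot, y to its left, z up, the work surface at z = 0. Lengths are in mm, angles in rad, forces in N, time in s.
With the tool pointing down it reaches from about 300 to 875 mm from the base axis. Payload 6.4 kg.
Tool frame: the origin (TCP) lies on the front face of the gripper's body, between the roots of the fingers; the fingertips stand 73 mm ahead of it and the grasp point (between the pads) lies 54 mm ahead of it; z points along the fingers, y is the line along which they close (so a half turn about z gives the same grasp; the last joint's range is limited). The gripper opens to 85 mm and grips with 20 to 120 N. Pads are 22 mm wide; open, the fingers measure 114 mm over their backs; the gripper's body (76 mm by 85 mm) begins 54 mm behind the grasp point. The pads swing forward as they close: fully open they stand 13 mm farther back than shut.
Start: joints at [-1.408, 0.181, 1.607, -0, 1.354, -0.206], TCP at [207.302, -536.346, 303.888] pointing down, gripper open.
Joint ranges: [-2.99, 2.99], [-0.89, 2.07], [0.3, 2.58], [-1.14, 4.28], [0, 2.63], [-3.12, 3.12]. Speed limits (rad/s): [2.57, 2.57, 3.01, 3.14, 3.14, 3.14].

## Interface

Orientations are given as a unit quaternion [w, x, y, z].
In Python, from plant import manip gives the robot as it stands. The module is installed in compiled form; this text tells all that it offers.
- The arm moves only by the tool arm_command, never from a script. Its argument "increments" is a list of rows, each a list of 4 numbers: the shift along the world's x, y, z in cm, then the turn about the world's z in rad. A call has 1 to 10 rows; each row shifts and turns the commanded pose from where the row before left it; what a row does not reach is not made up. A row lasts 1/12 s, in which the tool goes at most 41.7 mm and 7.16 degrees, less where a joint would pass 70% of its speed; a pose out of reach is approached as far as the arm can. A call is refused whole if a number of a shift passes 4.17 or a number of a turn 0.125, either way. A call with a gripper value outside its range is refused whole. "hand" is the opening in per cent of the stroke, from 0 (shut) to 100 (fully open), set as the call begins (left out, the last holds). The fingers move at their own pace and stop on an object; "squeeze" is the grip in N (left out, the last holds). Time passes only in rows, so rows that do not move let the fingers close. It gives the time, the measured TCP pose, the force, the opening and the grip force at its end, in the units of the state.
- manip.sense(): the state, without advancing time (a new reading comes with each control period).
- manip.capture(name): name is "scene" or "side" or "wrist"; returns a dict with "pixels" (420x560x3 uint8, blue, green, red), "camera_matrix" (3x3 intrinsics, pixels), "world_from_camera" (4x4, takes a point from camera to world coordinates); the wrist camera has in their place "T_tool_cam" (4x4, takes a point from camera to tool coordinates, whose origin is the TCP and whose axes are the flange's). Camera axes: x right, y up, looking along -z (the intrinsics and any distortion apply to the point x, -y, -z); pixel columns grow to the right and rows downward; lengths in mm; the calibration is good to about 2 mm. The wrist camera is an equidistant fisheye: a pixel r from the principal point sees the ray r / f radians off the axis. A picture is of the moment at which its call begins: read the wrist's pose just before it. There is no depth.
- manip.hand_in(): hands the job in; it is judged then, once.
The state is a dict: "clock": time; "q": joint angles; "qvel": joint speeds; "effort": joint torques, N m; "position": TCP position; "eef_rot": TCP orientation; "force": force on the tool from outside, world axes, zero at the start; "ft_torque": the same for the moment, N m; "gripper_width": finger opening in mm; "gripper_force": force on a finger pad.
Only numpy, scipy, OpenCV 4.12 (cv2) and the standard library are available. Lean on these libraries where they do the work, as an engineer would, in place of code of your own. Each camera call takes 0.05 s, during which the arm holds its last target. There are 200 camera calls.

## Working session

There is one attempt and no reset: what is moved stays moved. The work goes in short steps, Python scripts to look and compute and a tool call to move; the robot and the scene stay as the last step left them, time stands still between calls to the robot, and variables do not carry over. Pictures are saved under pics/ and viewed, at most 10 in all, crops included, and the job is handed in when it is done.

Besides the shell and the picture viewer there is one more tool, called after ">>>" as a command line: name --pt "numbers of a row" for each row, then --argument value for the rest. arm_command: Moves the arm, as the interface text tells. Its arguments: {"type":"object","properties":{"increments":{"type":"array","items":{"type":"array","items":{"type":"number"}}},"hand":{"type":"number"},"squeeze":{"type":"number"}},"required":["increments"]}

```bash
mkdir -p pics
cat > h.py <<'E'
import numpy as np, cv2
from plant import manip
def cap(n,save=None):
    s=manip.sense(); c=manip.capture(n); im=np.array(c["pixels"])
    if save: cv2.imwrite("pics/"+save+".png",im)
    return im,c,s
def ray(c,uv):
    K=np.array(c["camera_matrix"]);T=np.array(c["world_from_camera"])
    x=(uv[0]-K[0,2])/K[0,0];y=(uv[1]-K[1,2])/K[1,1]
    d=T[:3,:3]@np.array([x,-y,-1.]);return T[:3,3],d
def plane(c,uv,z):
    o,d=ray(c,uv);return o+d*(z-o[2])/d[2]
def proj(c,p):
    K=np.array(c["camera_matrix"]);T=np.array(c["world_from_camera"])
    q=T[:3,:3].T@(np.array(p,float)-T[:3,3]);return np.array([K[0,2]+K[0,0]*q[0]/-q[2],K[1,2]+K[1,1]*-q[1]/-q[2]])
def two(c1,u1,c2,u2):
    o1,d1=ray(c1,u1);o2,d2=ray(c2,u2)
    A=np.stack([d1,-d2],1);t=np.linalg.lstsq(A,o2-o1,rcond=None)[0]
    a=o1+d1*t[0];b=o2+d2*t[1];return (a+b)/2,np.linalg.norm(a-b)
E
python3 - <<'E'
from h import *
ims=[]
for n in ("scene","side"):
    im,c,s=cap(n,n+"0"); print(n,np.round(c["camera_matrix"],1).tolist(),np.round(c["world_from_camera"],3).tolist(),c.keys())
print({k:np.round(v,3).tolist() for k,v in s.items()})
E
```

```text
scene [[390.5, 0.0, 281.2], [0.0, 390.5, 209.7], [0.0, 0.0, 1.0]] [[-0.829, 0.329, -0.453, 105.681], [-0.56, -0.458, 0.691, 541.373], [0.02, 0.826, 0.564, 603.615], [0.0, 0.0, 0.0, 1.0]] dict_keys(['pixels', 'camera_matrix', 'world_from_camera'])
side [[480.2, 0.0, 279.6], [0.0, 480.2, 221.1], [0.0, 0.0, 1.0]] [[0.892, 0.243, -0.381, 120.057], [-0.452, 0.434, -0.779, -874.822], [-0.024, 0.867, 0.497, 602.328], [0.0, 0.0, 0.0, 1.0]] dict_keys(['pixels', 'camera_matrix', 'world_from_camera'])
{'clock': 0.05, 'q': [-1.408, 0.182, 1.608, -0.0, 1.354, -0.206], 'qvel': [-0.001, -0.002, -0.001, -0.0, -0.001, 0.001], 'effort': [-0.0, -44.625, -35.258, -0.0, 0.004, -0.0], 'position': [207.21, -535.908, 302.996], 'eef_rot': [-0.001, 0.983, 0.183, 0.0], 'force': [0.123, 0.24, -0.302], 'ft_torque': [-0.036, 0.019, -0.015], 'gripper_force': 0.0, 'gripper_width': 85.302}
```

View pics/scene0.png

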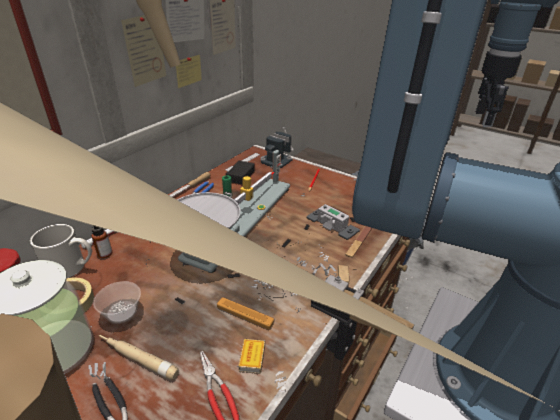

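View pics/side0.png

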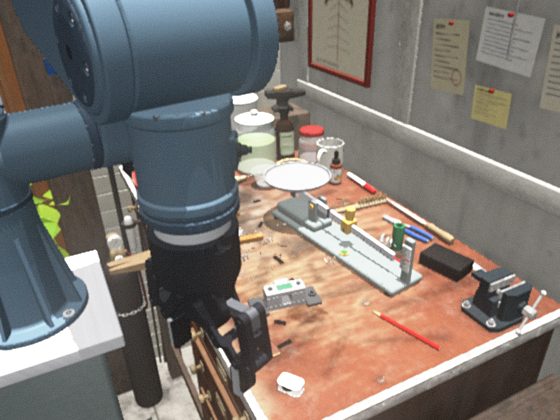

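The scene view shows a bronze bar near (245,312), the matchbox at (252,352), the gauge at (333,220), the pan at (207,212), the poise knob at (248,185) and the pencil at (314,178). The side view shows the gauge at (290,295) and the balance from (280,205) to (415,285). I'll locate these roughly, then zoom in on the cluttered part.

Run:
```python
from h import *
im,c,s=cap("scene"); im2,c2,_=cap("side")
for n,uv,z in [("bar",(245,312),14),("matchbox",(252,352),15),("gauge",(333,215),40),("bit1",(343,272),5),("bit2",(355,248),5),("pencil",(314,178),7),("pan",(207,210),113),("knob",(248,178),121)]:
    print(n,plane(c,uv,z).round())
for n,uv,z in [("gauge",(285,287),40),("pan",(297,177),113),("knob",(349,208),121),("bar",(250,238),14),("pencil",(405,330),7),("post",(408,240),116)]:
    print("side",n,plane(c2,uv,z).round())
a=cv2.resize(im[170:370,170:430],None,fx=3,fy=3,interpolation=cv2.INTER_CUBIC)
cv2.imwrite("pics/z1.png",a)
```

```text
bar [440. 150.  14.]
matchbox [374. 214.  15.]
gauge [ 440. -206.   40.]
bit1 [339. -69.   5.]
bit2 [ 353. -161.    5.]
pencil [ 600. -393.    7.]
pan [633.  37. 113.]
knob [ 639. -118.  121.]
side gauge [ 447. -223.   40.]
side pan [630.  65. 113.]
side knob [ 642. -142.  121.]
side bar [476.  11.  14.]
side pencil [ 596. -396.    7.]
side post [ 672. -294.  116.]
```

View pics/z1.png

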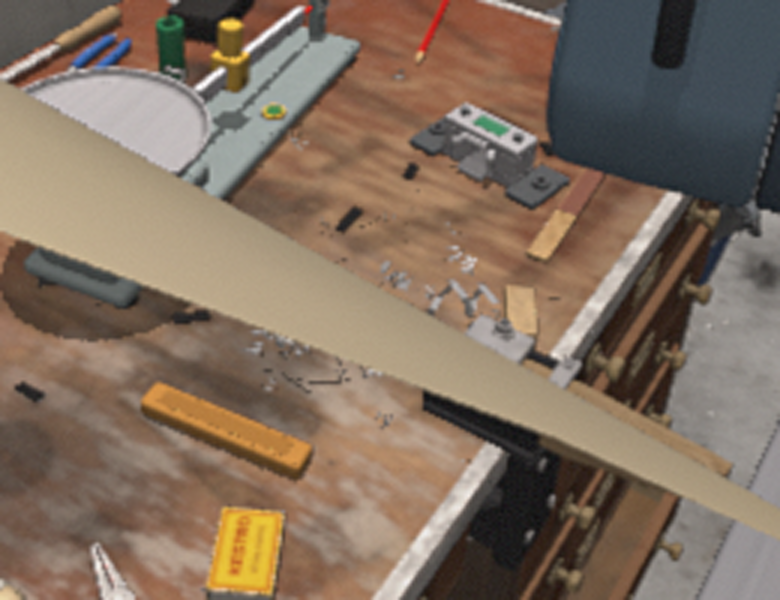

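The thick-looking bar is at about (440,150), the gauge at about (443,-212), and the second bar is hidden behind the lamp arm near (476,11). I'll bring the wrist camera over the work, turning +1.2 so the fingers close along world x.

>>> arm_command --pt "1.4 3.8 0 0.12" --pt "1.4 3.8 0 0.12" --pt "1.4 3.8 0 0.12" --pt "1.4 3.8 0 0.12" --pt "1.4 3.8 0 0.12" --pt "1.4 3.8 0 0.12" --pt "1.4 3.8 0 0.12" --pt "1.4 3.8 0 0.12" --pt "1.4 3.8 0 0.12" --pt "1.4 3.8 0 0.12"

```text
clock: 1.03
position: [347.4, -154.5, 304.0]
eef_rot: [0.0, 0.706, 0.708, 0.0]
force: [0.9, -0.7, 0.2]
gripper_width: 85.6
gripper_force: 0.0
```

>>> arm_command --pt "1.4 3.8 0 0" --pt "1.4 3.8 0 0" --pt "1.4 3.8 0 0" --pt "0 0 0 0" --pt "0 0 0 0"

```text
clock: 1.45
position: [389.5, -40.0, 303.8]
eef_rot: [-0.0, 0.706, 0.709, -0.0]
force: [0.9, -0.6, 0.1]
gripper_width: 85.8
gripper_force: 0.0
```

Run:
```python
from h import *
im,c,s=cap("wrist","w1")
print({k:np.round(s[k],3).tolist() for k in("clock","position","eef_rot","q")}); print(c["camera_matrix"],np.round(c["T_tool_cam"],3).tolist())
cap("scene","scene1")
```

```text
{'clock': 1.45, 'position': [389.499, -39.972, 303.84], 'eef_rot': [-0.0, 0.706, 0.709, -0.0], 'q': [-0.408, -0.262, 2.034, -0.0, 1.37, -0.412]}
[[325.1922621    0.         276.75771565]
 [  0.         325.1922621  211.35178224]
 [  0.           0.           1.        ]] [[0.0, 0.963, 0.268, 68.29], [1.0, -0.0, 0.0, -0.052], [0.0, 0.268, -0.963, -68.932], [0.0, 0.0, 0.0, 1.0]]
```

View pics/w1.png

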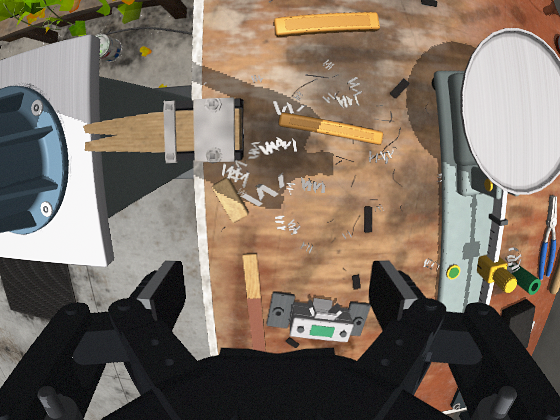

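The wrist view is clear. It shows the slim bar at (331,128) lying along x, the thick bar at (327,22), the gauge at (318,318) with its mouth towards +y, the sanding stick at (250,285), and the pan and knob on the right at (515,110) and (490,270). Next I'll measure with rays.

```bash
cat >> h.py <<'E'
from scipy.spatial.transform import Rotation as R
def wT(c,s):
    q=np.array(s["eef_rot"]);T=np.eye(4);T[:3,:3]=R.from_quat(q[[1,2,3,0]]).as_matrix();T[:3,3]=s["position"];return T@np.array(c["T_tool_cam"])
def wpl(c,s,uv,z):
    K=np.array(c["camera_matrix"]);T=wT(c,s);uv=np.asarray(uv,float).reshape(-1,2)
    a=(uv-[K[0,2],K[1,2]])/K[0,0];r=np.linalg.norm(a,axis=1)+1e-9
    d=np.c_[a[:,0]/r*np.sin(r),-a[:,1]/r*np.sin(r),-np.cos(r)]@T[:3,:3].T
    o=T[:3,3];return o+d*((z-o[2])/d[:,2])[:,None]
def blobs(im,lo,hi,amin=60):
    m=cv2.inRange(cv2.cvtColor(im,cv2.COLOR_BGR2HSV),lo,hi)
    return [k for k in cv2.findContours(m,cv2.RETR_EXTERNAL,cv2.CHAIN_APPROX_NONE)[0] if cv2.contourArea(k)>amin]
def rect(p):
    (x,y),(w,h),_=r=cv2.minAreaRect(p[:,:2].astype(np.float32));b=cv2.boxPoints(r);e=b[1]-b[0];f=b[2]-b[1]
    l=e if np.hypot(*e)>np.hypot(*f) else f
    a=np.arctan2(l[1],l[0]);a=(a+np.pi/4)%np.pi-np.pi/4
    return np.round([x,y,max(w,h),min(w,h),a],3)
E
python3 - <<'E'
from h import *
im,c,s=cap("wrist")
for k in blobs(im,(10,130,110),(28,255,255)):
    uv=k[:,0,:]; print("orange",uv.mean(0).round(),rect(wpl(c,s,uv,14)))
for k in blobs(im,(50,90,60),(85,255,255),40):
    uv=k[:,0,:]; print("green",uv.mean(0).round(),rect(wpl(c,s,uv,40)))
for k in blobs(im,(0,0,185),(180,40,255),300):
    uv=k[:,0,:]; print("white",uv.mean(0).round(),rect(wpl(c,s,uv,40)),rect(wpl(c,s,uv,117)))
a=cv2.resize(im[270:370,250:390],None,fx=5,fy=5,interpolation=cv2.INTER_CUBIC);cv2.imwrite("pics/z2.png",a)
E
```

```text
orange [434. 370.] [ 644.874 -346.802   43.855   26.813    1.428]
orange [310. 339.] [ 4.32288e+02 -2.57780e+02  6.42220e+01  1.80450e+01 -2.62000e-01]
orange [358. 343.] [ 502.865 -260.361   66.361   45.693    1.018]
orange [278. 340.] [ 395.247 -253.371   51.626   43.082    1.655]
orange [240. 330.] [ 340.273 -240.196   26.115   14.699    0.759]
orange [498. 301.] [ 732.937 -225.563   51.548   26.999    2.011]
orange [243. 294.] [ 343.92  -182.557   20.679   18.578    1.346]
orange [269. 283.] [ 3.77954e+02 -1.66573e+02  2.27110e+01  1.40340e+01  3.67000e-01]
orange [512. 287.] [ 758.307 -197.614   55.065   28.856    2.243]
orange [268. 271.] [ 379.194 -148.083   23.519   20.334    0.402]
orange [239. 273.] [ 342.421 -153.846   29.247   15.17     1.621]
orange [498. 267.] [ 7.14281e+02 -1.61386e+02  3.85270e+01  2.87670e+01  3.91000e-01]
orange [532. 259.] [ 7.92499e+02 -1.50494e+02  6.00540e+01  3.60700e+01 -4.77000e-01]
orange [529. 223.] [ 7.58196e+02 -9.34800e+01  8.41820e+01  5.60570e+01 -6.90000e-02]
orange [546. 187.] [ 7.82845e+02 -4.35970e+01  7.93120e+01  3.27770e+01  4.4
[... 798 characters left out ...]
895  156.548   27.424    1.653] [588.761 -85.415 120.316  21.077   1.653]
white [206. 266.] [ 306.581 -147.272  236.338   11.205    1.57 ] [ 325.707 -107.224  181.638    8.612    1.57 ]
white [456. 241.] [ 613.473 -110.167  208.772   37.071    1.709] [561.57  -78.707 160.452  28.491   1.709]
white [208. 122.] [322.581  31.349  83.193  41.4     1.606] [338.004  30.056  63.938  31.818   1.606]
white [ 64. 154.] [ 72.94    3.334 281.435 208.058   1.573] [146.142   8.525 216.298 159.904   1.573]
white [516. 113.] [687.916  52.311 247.505 179.1     1.623] [618.784  46.166 190.221 137.648   1.623]
white [197.  31.] [306.294 127.065  72.463  10.919   1.566] [325.487 103.619  55.692   8.391   1.566]
```

View pics/z2.png

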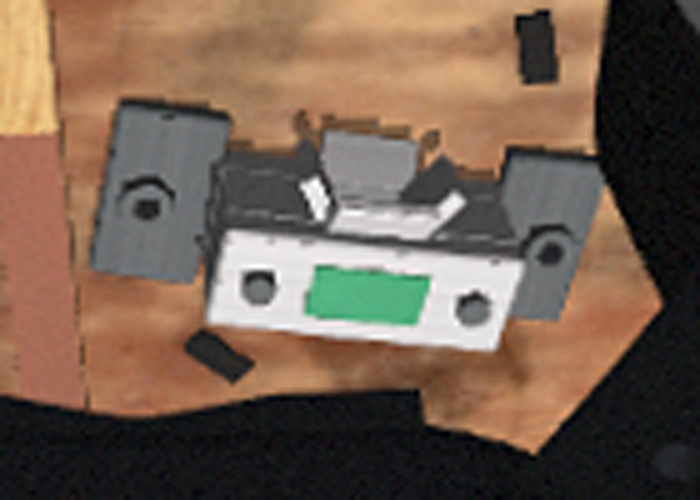

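The slim bar is at (450,24) with yaw -0.157, measuring 118x15.8, and the thick one is 21.6 wide. The gauge top centre is at (446.5,-218.7) with its y-axis at yaw -0.165, so feeding runs along yaw -1.736. I'll move above the slim bar's -x end and check again.

>>> arm_command --pt "0.13 0.6 -0.8 0.118" --pt "0.13 0.6 -0.8 0.118" --pt "0.13 0.6 -0.8 0.118" --pt "0.13 0.6 -0.8 0.118" --pt "0.13 0.6 -0.8 0.118" --pt "0.13 0.6 -0.8 0.118" --pt "0.13 0.6 -0.8 0.118" --pt "0.13 0.6 -0.8 0.118" --pt "0.13 0.6 -0.8 0.118" --pt "0.13 0.6 -0.8 0.118"

```text
clock: 2.43
position: [402.4, 15.8, 223.5]
eef_rot: [0.0, 0.194, 0.981, -0.0]
force: [-0.0, -0.8, -0.1]
gripper_width: 85.4
gripper_force: 0.0
```

>>> arm_command --pt "0.12 0.6 -1.0 0.118" --pt "0.12 0.6 -1.0 0.118" --pt "0 0 0 0" --pt "0 0 0 0"

```text
clock: 2.77
position: [404.4, 28.3, 203.5]
eef_rot: [-0.001, 0.081, 0.997, -0.0]
force: [0.0, 0.4, 0.2]
gripper_width: 85.4
gripper_force: 0.0
```

Run:
```python
from h import *
im,c,s=cap("wrist","w2")
print({k:np.round(s[k],3).tolist() for k in("clock","position","eef_rot","q")})
for k in blobs(im,(10,130,110),(28,255,255),900):
    uv=k[:,0,:]; print("orange",uv.mean(0).round(),rect(wpl(c,s,uv,14)))
i0,c0,_=cap("scene")
for z in (20,40,60): print(z,plane(c0,(337.7,278.3),z).round())
```

```text
{'clock': 2.767, 'position': [404.384, 28.263, 203.545], 'eef_rot': [-0.001, 0.081, 0.997, -0.0], 'q': [-0.225, -0.087, 2.107, -0.0, 1.124, -1.633]}
orange [ 16. 292.] [ 474.433 -299.506  256.563   85.638   -0.611]
orange [280. 252.] [ 4.49396e+02  2.42360e+01  1.17302e+02  1.55110e+01 -1.55000e-01]
orange [412. 223.] [4.43570e+02 1.45661e+02 1.19366e+02 2.18140e+01 1.26000e-01]
orange [488. 144.] [376.947 222.994  72.133  53.665   1.872]
20 [334. -30.  20.]
40 [326. -11.  40.]
60 [318.   9.  60.]
```

View pics/w2.png

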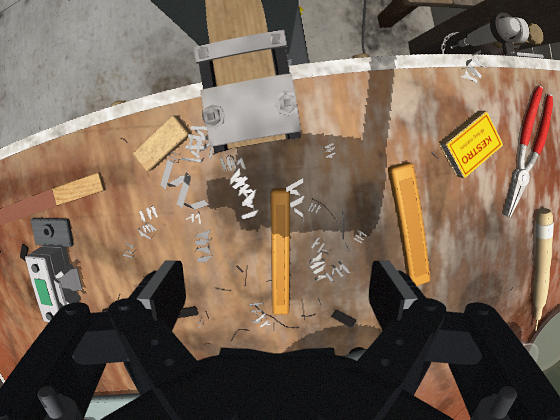

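The wrist view shows the slim bar centred between the fingers at (280,252), the thick bar clear at (412,223), the gauge on the left and the clamp above. I'll descend and grip at the -x end, 46 mm from the centre.

>>> arm_command --pt "0 0.3 -3 0.006" --pt "0 0 -3 0" --pt "0 0 -3 0" --pt "0 0 -2 0" --pt "0 0 -1.75 0" --pt "0 0 0 0"

```text
clock: 3.37
position: [403.0, 32.3, 74.3]
eef_rot: [-0.002, 0.077, 0.997, 0.0]
force: [-0.4, -0.2, 0.7]
gripper_width: 85.5
gripper_force: 0.0
```

>>> arm_command --pt "0 0 0 0" --pt "0 0 0 0" --pt "0 0 0 0" --pt "0 0 0 0" --pt "0 0 0 0" --pt "0 0 0 0" --pt "0 0 0 0" --pt "0 0 0 0" --hand 0 --squeeze 70

```text
clock: 4.03
position: [405.4, 32.4, 77.5]
eef_rot: [0.001, 0.075, 0.997, -0.0]
force: [-3.3, -0.9, 11.3]
gripper_width: 13.6
gripper_force: 68.8
```

>>> arm_command --pt "0 0 1 0" --pt "0 0 1.5 0" --pt "0 0 2 0" --pt "0 0 2 0" --pt "0 0 2 0" --pt "0 0 0 0" --pt "0 0 0 0"

```text
clock: 4.62
position: [405.2, 32.6, 162.0]
eef_rot: [0.001, 0.075, 0.997, -0.0]
force: [0.0, -0.0, -3.6]
gripper_width: 13.9
gripper_force: 68.8
```

Run:
```python
from h import *
im,c,s=cap("wrist","w3")
print({k:np.round(s[k],3).tolist() for k in("clock","position","eef_rot","force","ft_torque","gripper_width","gripper_force")})
i2,c2,_=cap("side","s3")
i1,c1,_=cap("scene","sc3")
a=np.hstack([im[130:420,150:430],i2[100:390,150:430]]);cv2.imwrite("pics/z3.png",a)
```

```text
{'clock': 4.617, 'position': [405.186, 32.605, 161.991], 'eef_rot': [0.001, 0.075, 0.997, -0.0], 'force': [0.044, -0.015, -3.607], 'ft_torque': [0.036, 0.114, 0.009], 'gripper_width': 13.874, 'gripper_force': 68.797}
```

View pics/z3.png

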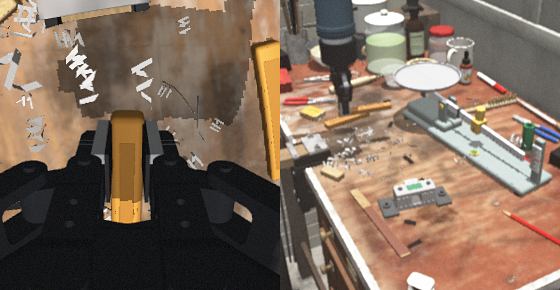

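The bar is held straight between the pads, with its torque consistent with about 2.5 N, and the gauge is fully visible in the side view. I'll refine the gauge pose from all views.

Run:
```python
from h import *
for f,n,b in(("sc3","scene",(290,190,370,245)),("s3","side",(250,255,330,320))):
    c=manip.capture(n);im=cv2.imread(f"pics/{f}.png")
    x0,y0,x1,y1=b;sub=im[y0:y1,x0:x1]
    hsv=cv2.cvtColor(sub,cv2.COLOR_BGR2HSV)
    for nm,m in(("white",cv2.inRange(hsv,(0,0,170),(180,45,255))),("green",cv2.inRange(hsv,(50,90,60),(85,255,255)))):
        for k in cv2.findContours(m,cv2.RETR_EXTERNAL,cv2.CHAIN_APPROX_NONE)[0]:
            if cv2.contourArea(k)>25:
                uv=k[:,0,:]+[x0,y0]; p=np.array([plane(c,u,40) for u in uv]); print(n,nm,uv.mean(0).round(1),cv2.contourArea(k),rect(p))
```

```text
scene white [334.5 212.2] 135.0 [ 4.45345e+02 -2.18704e+02  7.56870e+01  2.74560e+01 -1.69000e-01]
side white [283.7 286. ] 430.0 [ 4.46699e+02 -2.15070e+02  7.79810e+01  4.33970e+01 -1.67000e-01]
```

The views agree on gauge centre (446,-218) and gauge-y yaw -0.167. I'll turn by -1.587 and go to the pre-feed position, TCP about (470,-75).

>>> arm_command --pt "0.46 -0.77 -0.2 -0.1134" --pt "0.46 -0.77 -0.2 -0.1134" --pt "0.46 -0.77 -0.2 -0.1134" --pt "0.46 -0.77 -0.2 -0.1134" --pt "0.46 -0.77 -0.2 -0.1134" --pt "0.46 -0.77 -0.2 -0.1134" --pt "0.46 -0.77 -0.2 -0.1134" --pt "0.46 -0.77 -0.2 -0.1134" --pt "0.46 -0.77 -0.2 -0.1134" --pt "0.46 -0.77 -0.2 -0.1134"

```text
clock: 5.7
position: [450.4, -44.6, 140.2]
eef_rot: [-0.001, 0.601, 0.799, -0.0]
force: [-0.4, 0.5, -2.1]
gripper_width: 13.9
gripper_force: 68.8
```

>>> arm_command --pt "0.46 -0.77 -0.3 -0.1134" --pt "0.46 -0.77 -0.3 -0.1134" --pt "0.46 -0.77 -0.3 -0.1134" --pt "0.46 -0.77 -0.3 -0.1134" --pt "0 0 -1 0" --pt "0 0 -1 0" --pt "0 0 0 0" --pt "0 0 0 0" --pt "0 0 0 0"

```text
clock: 6.45
position: [468.6, -74.6, 108.9]
eef_rot: [-0.001, 0.763, 0.646, -0.0]
force: [0.4, 0.3, -1.6]
gripper_width: 13.8
gripper_force: 68.7
```

Run:
```python
from h import *
im,c,s=cap("wrist","w4")
print({k:np.round(s[k],3).tolist() for k in("clock","position","eef_rot","force","ft_torque","q")})
i2,c2,_=cap("side","s4")
i1,c1,_=cap("scene","sc4")
z=lambda a:cv2.resize(a,(390,390),interpolation=cv2.INTER_CUBIC)
cv2.imwrite("pics/z4.png",np.hstack([z(i1[140:300,240:400]),z(i2[190:330,210:350])]))
```

```text
{'clock': 6.45, 'position': [468.605, -74.595, 108.933], 'eef_rot': [-0.001, 0.763, 0.646, -0.0], 'force': [0.446, 0.291, -1.608], 'ft_torque': [0.06, -0.008, -0.006], 'q': [-0.409, 0.245, 1.987, 0.0, 0.911, -0.243]}
```

View pics/z4.png

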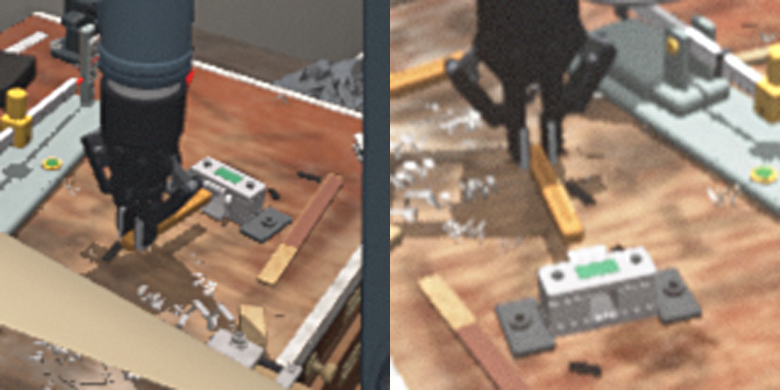

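The bar is held level, pointing at the gauge mouth, with its tip just above and in front of it. Next I'll get the bar's lateral offset from the green label in the same views.

Run:
```python
from h import *
ex=np.array([-.1662,-.986]);ey=np.array([.986,-.1662]);g0=np.array([446,-218.])
s=manip.sense();zt=s["position"][2]-77.5+14
for f,n,gb,bb in(("sc4","scene",(315,195,355,225),(280,205,340,245)),("s4","side",(270,270,310,300),(255,235,285,278))):
    c=manip.capture(n);im=cv2.imread(f"pics/{f}.png");hsv=cv2.cvtColor(im,cv2.COLOR_BGR2HSV)
    def mk(b,lo,hi):
        m=cv2.inRange(hsv,lo,hi);q=np.zeros_like(m);q[b[1]:b[3],b[0]:b[2]]=m[b[1]:b[3],b[0]:b[2]];return np.argwhere(q)[:,::-1]
    fr=lambda uv,z:np.array([[ (p[:2]-g0)@ex,(p[:2]-g0)@ey] for p in (plane(c,u,z) for u in uv)])
    g=fr(mk(gb,(55,60,60),(90,255,255)),40);print(n,"green",len(g),g.mean(0).round(2),np.ptp(g,0).round(1))
    b=fr(mk(bb,(8,120,60),(30,255,255)),zt);print(" bar",len(b),b.min(0).round(1),b.max(0).round(1))
    for lo in range(-110,-30,10):
        w=b[(b[:,0]>=lo)&(b[:,0]<lo+10)]
        if len(w)>3:print("  ",lo,len(w),w[:,1].min().round(1),w[:,1].max().round(1))
```

```text
scene green 35 [2.53 0.68] [12.8 27.3]
 bar 188 [-169.6  -19.4] [16.  92.7]
   -110 14 -18.5 -7.6
   -100 13 -19.4 -8.4
   -90 16 -19.4 92.7
   -80 16 -19.4 -4.9
   -70 17 -18.6 -3.1
   -60 17 -17.8 -1.3
   -50 13 -14.3 0.6
side green 62 [0.94 0.58] [13.1 27.1]
 bar 262 [-155.5  -14. ] [-24.7   4.7]
   -110 21 -11.9 3.0
   -100 19 -12.9 1.8
   -90 20 -12.9 0.7
   -80 20 -13.9 0.4
   -70 19 -13.0 -0.6
   -60 28 -14.0 3.1
   -50 26 -14.0 2.9
   -40 24 -14.0 0.9
```

Run:
```python
from h import *
ex=np.array([-.1662,-.986]);ey=np.array([.986,-.1662]);g0=np.array([446,-218.])
s=manip.sense();zb=s["position"][2]-77.5
P=lambda c,x,y,z:proj(c,[*(g0+x*ex+y*ey),z]).round(1)
for f,n in(("s4","side"),("sc4","scene")):
    c=manip.capture(n);im=cv2.imread(f"pics/{f}.png")
    print(n,"green pred",P(c,0,0,40))
    for x in(-100,-70,-40):print(x,[ (y,z,P(c,x,y-1.5,zb+z).tolist()) for y in(-8,8) for z in(0,14)])
    if n=="side":
        for r in range(244,278,3):
            print(r,[tuple(int(v) for v in cv2.cvtColor(im[r:r+1,k:k+1],cv2.COLOR_BGR2HSV)[0,0]) for k in range(258,284,2)])
```

```text
side green pred [283.5 285.8]
-100 [(-8, 0, [264.6, 261.8]), (-8, 14, [264.4, 256.2]), (8, 0, [272.0, 260.4]), (8, 14, [271.8, 254.8])]
-70 [(-8, 0, [268.6, 269.8]), (-8, 14, [268.4, 264.1]), (8, 0, [276.2, 268.3]), (8, 14, [276.0, 262.6])]
-40 [(-8, 0, [272.8, 278.2]), (-8, 14, [272.6, 272.4]), (8, 0, [280.5, 276.6]), (8, 14, [280.4, 270.8])]
244 [(0, 0, 114), (14, 123, 120), (14, 143, 155), (14, 138, 153), (8, 65, 63), (0, 7, 114), (8, 20, 52), (11, 88, 90), (13, 87, 182), (13, 84, 195), (13, 88, 173), (14, 85, 177), (13, 84, 166)]
247 [(90, 4, 118), (15, 104, 118), (14, 145, 156), (14, 151, 145), (14, 127, 133), (165, 9, 113), (12, 80, 121), (14, 93, 200), (14, 92, 209), (15, 81, 214), (16, 82, 208), (15, 86, 186), (13, 94, 176)]
250 [(17, 20, 114), (13, 106, 115), (15, 142, 160), (14, 147, 146), (13, 144, 151), (13, 117, 139), (13, 89, 129), (15, 92, 166), (14, 81, 221), (15, 83, 216), (13, 87, 210), (13, 82, 209), (15, 86, 193)]
253 [(14, 81, 133), (13, 91, 106), (15, 140, 135), (15, 143, 161), (14, 152, 139), (14, 146, 154), (16, 104, 140), (14, 88, 157), (15, 89, 201), (13, 84
[... 1334 characters left out ...]
7, 116), (13, 101, 104), (14, 97, 123), (15, 101, 111), (14, 141, 146), (15, 144, 159), (16, 140, 142), (15, 139, 138), (14, 97, 213), (14, 92, 220)]
277 [(12, 95, 187), (15, 94, 189), (15, 91, 196), (15, 92, 197), (16, 89, 135), (15, 100, 128), (15, 93, 135), (15, 119, 114), (15, 120, 147), (14, 106, 187), (15, 94, 211), (17, 83, 236), (17, 78, 234)]
scene green pred [332.9 212. ]
-100 [(-8, 0, [310.4, 232.9]), (-8, 14, [310.7, 228.3]), (8, 0, [305.3, 230.1]), (8, 14, [305.6, 225.4])]
-70 [(-8, 0, [318.3, 227.6]), (-8, 14, [318.7, 223.0]), (8, 0, [313.2, 224.8]), (8, 14, [313.6, 220.2])]
-40 [(-8, 0, [325.9, 222.5]), (-8, 14, [326.4, 217.9]), (8, 0, [320.9, 219.8]), (8, 14, [321.3, 215.2])]
```

The predicted bar position matches the image to about half a pixel, so the bar is about 2 mm off in gauge -y. I'll correct that, lower to feed height and start feeding slowly.

>>> arm_command --pt "0.2 -0.03 -0.6 0" --pt "0 0 -0.6 0" --pt "0 0 -0.64 0" --pt "0 0 0 0" --pt "0 0 0 0"

```text
clock: 7.22
position: [470.4, -75.2, 90.1]
eef_rot: [-0.001, 0.764, 0.645, -0.0]
force: [-0.2, -0.7, -2.7]
gripper_width: 13.9
gripper_force: 68.7
```

>>> arm_command --pt "-0.067 -0.394 0 0" --pt "-0.067 -0.394 0 0" --pt "-0.067 -0.394 0 0" --pt "-0.067 -0.394 0 0" --pt "-0.067 -0.394 0 0" --pt "-0.05 -0.3 0 0"

```text
clock: 7.72
position: [467.2, -98.8, 91.2]
eef_rot: [0.0, 0.764, 0.645, 0.0]
force: [-0.4, -0.0, -2.3]
gripper_width: 13.3
gripper_force: 68.7
```

>>> arm_command --pt "-0.067 -0.394 0 0" --pt "-0.067 -0.394 0 0" --pt "-0.067 -0.394 0 0" --pt "0 0 0 0"

```text
clock: 8.05
position: [465.2, -110.7, 91.1]
eef_rot: [0.0, 0.764, 0.645, -0.0]
force: [-0.3, 0.2, -2.8]
gripper_width: 13.5
gripper_force: 68.8
```

There's no contact force with the tip in the window, so I'll continue.

>>> arm_command --pt "-0.084 -0.493 0 0" --pt "-0.084 -0.493 0 0" --pt "-0.084 -0.493 0 0" --pt "-0.084 -0.493 0 0" --pt "-0.084 -0.493 0 0" --pt "-0.084 -0.493 0 0"

```text
clock: 8.55
position: [460.1, -140.1, 91.0]
eef_rot: [-0.0, 0.764, 0.645, -0.0]
force: [-0.5, 0.7, -2.3]
gripper_width: 14.0
gripper_force: 68.8
```

>>> arm_command --pt "-0.084 -0.493 0 0" --pt "-0.084 -0.493 0 0" --pt "-0.084 -0.493 0 0" --pt "-0.084 -0.493 0 0" --pt "-0.084 -0.493 0 0" --pt "-0.084 -0.493 0 0" --pt "-0.05 -0.29 0 0" --pt "0 0 0 0" --pt "0 0 0 0"

```text
clock: 9.3
position: [454.6, -172.2, 91.0]
eef_rot: [-0.0, 0.764, 0.645, 0.0]
force: [-0.3, -0.0, -2.3]
gripper_width: 13.7
gripper_force: 68.8
```

Run:
```python
from h import *
im,c,s=cap("wrist","w5")
print({k:np.round(s[k],3).tolist() for k in("clock","position","eef_rot","force","ft_torque","q")})
i2,c2,_=cap("side","s5")
i1,c1,_=cap("scene","sc5")
ex=np.array([-.1662,-.986]);ey=np.array([.986,-.1662]);g0=np.array([446.5,-218.])
for x in (15,40,50,60,70):print(x,[proj(c2,[*(g0+x*ex),z]).round(1).tolist() for z in(13,27)])
z=lambda a:cv2.resize(a,(390,390),interpolation=cv2.INTER_CUBIC)
cv2.imwrite("pics/z5.png",np.hstack([z(i1[150:270,270:390]),z(i2[230:350,230:350])]))
```

```text
{'clock': 9.3, 'position': [454.61, -172.16, 90.977], 'eef_rot': [-0.0, 0.764, 0.645, 0.0], 'force': [-0.316, -0.035, -2.254], 'ft_torque': [0.097, -0.033, -0.013], 'q': [-0.607, 0.302, 1.962, 0.0, 0.878, -0.439]}
15 [[286.4, 301.6], [286.2, 295.8]]
40 [[290.5, 309.8], [290.4, 303.9]]
50 [[292.2, 313.1], [292.1, 307.2]]
60 [[294.0, 316.6], [293.9, 310.6]]
70 [[295.7, 320.1], [295.7, 314.1]]
```

View pics/z5.png

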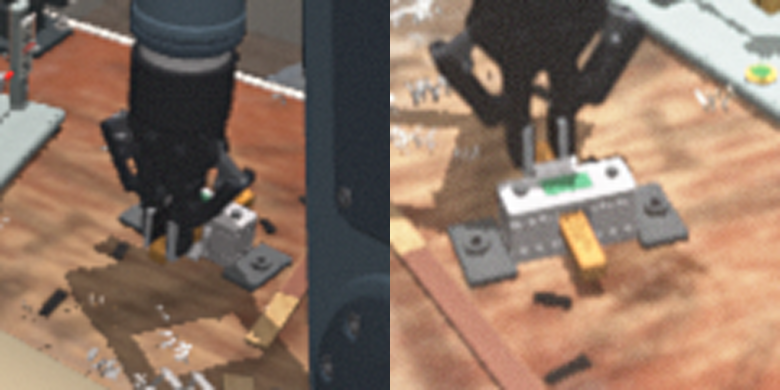

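The bar tip sticks out of the exit about 58 mm, at side-view pixel (293,317), with no contact force. I'll push 3 mm more, lower slightly until it rests, then release.

>>> arm_command --pt "-0.05 -0.3 0 0" --pt "0 0 -0.1 0" --pt "0 0 -0.1 0" --pt "0 0 -0.1 0" --pt "0 0 0 0"

```text
clock: 9.87
position: [454.2, -175.0, 88.0]
eef_rot: [0.0, 0.764, 0.645, 0.0]
force: [0.2, 0.0, -1.3]
gripper_width: 13.7
gripper_force: 69.1
```

>>> arm_command --pt "0 0 -0.05 0" --pt "0 0 0 0"

```text
clock: 10.03
position: [454.3, -175.0, 87.7]
eef_rot: [0.0, 0.764, 0.645, 0.0]
force: [-0.2, 1.7, 1.8]
gripper_width: 13.6
gripper_force: 69.3
```

It's resting on the window floor. Releasing.

>>> arm_command --pt "0 0 0 0" --pt "0 0 0 0" --pt "0 0 0 0" --pt "0 0 0 0" --pt "0 0 0 0" --pt "0 0 0 0" --hand 100

```text
clock: 10.53
position: [454.2, -175.1, 87.5]
eef_rot: [0.0, 0.764, 0.645, -0.0]
force: [0.1, 0.3, -0.6]
gripper_width: 84.1
gripper_force: 0.0
```

>>> arm_command --pt "0 0 2 0" --pt "0 0 3 0" --pt "0 0 3 0" --pt "0 0 3 0"

```text
clock: 10.87
position: [453.8, -174.8, 198.5]
eef_rot: [-0.0, 0.764, 0.645, -0.0]
force: [-0.1, -0.5, -0.1]
gripper_width: 85.8
gripper_force: 0.0
```

>>> arm_command --pt "-0.47 -2.82 -1 0" --pt "-0.47 -2.82 -1 0" --pt "-0.47 -2.82 -1 0" --pt "0 0 0 0" --pt "0 0 0 0"

```text
clock: 11.28
position: [439.4, -260.5, 166.9]
eef_rot: [-0.001, 0.765, 0.644, -0.0]
force: [-0.2, -0.5, -0.6]
gripper_width: 85.5
gripper_force: 0.0
```

Run:
```python
from h import *
im,c,s=cap("wrist","w6")
print({k:np.round(s[k],3).tolist() for k in("clock","position","eef_rot")})
ex=np.array([-.1662,-.986]);ey=np.array([.986,-.1662]);g0=np.array([446.5,-218.])
F=lambda p:np.c_[(p[:,:2]-g0)@ex,(p[:,:2]-g0)@ey]
for k in blobs(im,(10,125,110),(28,255,255),60):
    uv=k[:,0,:];p=wpl(c,s,uv,24);f=F(p)
    if abs(f.mean(0)).max()<90: print("orange",uv.mean(0).round(),rect(p),f.min(0).round(1),f.max(0).round(1))
for k in blobs(im,(50,90,60),(85,255,255),40):
    uv=k[:,0,:];p=wpl(c,s,uv,40);f=F(p)
    if abs(f.mean(0)).max()<90:print("green",uv.mean(0).round(),rect(p),f.mean(0))
```

```text
{'clock': 11.283, 'position': [439.439, -260.511, 166.944], 'eef_rot': [-0.001, 0.765, 0.644, -0.0]}
orange [157. 254.] [ 347.849 -269.39    24.242   22.883    2.266] [ 55.  -99.2] [ 78.7 -74.5]
orange [224. 248.] [ 399.457 -274.937   55.038   39.334    2.161] [ 31.1 -58.3] [ 85.7 -14.7]
orange [255. 213.] [ 4.24502e+02 -2.51200e+02  1.72540e+01  1.37960e+01  2.76000e-01] [ 27.8 -26.5] [42.6 -9.4]
orange [389. 255.] [ 5.43274e+02 -3.05601e+02  2.60255e+02  1.42046e+02  2.50000e-02] [ -1.6 -18.4] [149.4 239.7]
orange [177. 152.] [ 380.775 -198.538   19.758   12.126    1.363] [-18.4 -73.7] [  1.7 -61.7]
orange [173. 103.] [ 388.017 -165.853   40.541   25.575    1.634] [-58.8 -83. ] [-19.7 -55. ]
orange [277. 101.] [ 453.318 -178.085   33.138   15.663    1.377] [-56.9  -8.2] [-24.1   8. ]
green [278. 169.] [ 4.46823e+02 -2.20628e+02  2.93620e+01  1.48150e+01 -1.69000e-01] [2.48174666 0.85055384]
```

The bar is centred in the window, with its rear end at gx about -58. Next I'll descend and grip the exit end.

>>> arm_command --pt "0 0 -2.5 0" --pt "0 0 -2.5 0" --pt "0 0 -1.9 0" --pt "0 0 -0.95 0" --pt "0 0 0 0"

```text
clock: 11.75
position: [439.2, -257.7, 87.1]
eef_rot: [-0.002, 0.763, 0.646, -0.0]
force: [-1.4, 0.1, 1.2]
gripper_width: 85.1
gripper_force: 0.0
```

>>> arm_command --pt "0 0 0 0" --pt "0 0 0 0" --pt "0 0 0 0" --pt "0 0 0 0" --pt "0 0 0 0" --pt "0 0 0 0" --pt "0 0 0 0" --pt "0 0 0 0" --hand 0

```text
clock: 12.42
position: [440.3, -260.0, 89.6]
eef_rot: [0.0, 0.764, 0.645, -0.0]
force: [-0.8, 0.3, 5.9]
gripper_width: 13.3
gripper_force: 69.5
```

>>> arm_command --pt "0 0 0.15 0" --pt "0 0 0.15 0" --pt "0 0 0 0"

```text
clock: 12.67
position: [439.8, -259.4, 91.8]
eef_rot: [-0.0, 0.764, 0.645, -0.0]
force: [-0.1, 0.1, -2.0]
gripper_width: 13.1
gripper_force: 68.6
```

>>> arm_command --pt "-0.084 -0.493 0 0" --pt "-0.084 -0.493 0 0" --pt "-0.084 -0.493 0 0" --pt "-0.084 -0.493 0 0"

```text
clock: 13.0
position: [436.5, -280.0, 91.8]
eef_rot: [-0.0, 0.764, 0.645, -0.0]
force: [0.3, 0.2, -2.3]
gripper_width: 13.1
gripper_force: 68.6
```

Drawing freely.

>>> arm_command --pt "-0.1 -0.59 0 0" --pt "-0.1 -0.59 0 0" --pt "-0.1 -0.59 0 0" --pt "-0.1 -0.59 0 0" --pt "-0.1 -0.59 0 0" --pt "-0.1 -0.59 0 0" --pt "-0.1 -0.59 0 0" --pt "-0.1 -0.59 0 0" --pt "-0.1 -0.59 0 0" --pt "-0.1 -0.59 0 0"

```text
clock: 13.83
position: [426.6, -338.9, 92.0]
eef_rot: [-0.0, 0.764, 0.645, -0.0]
force: [-0.5, 0.6, -1.6]
gripper_width: 13.1
gripper_force: 68.6
```

>>> arm_command --pt "-0.1 -0.59 0 0" --pt "-0.1 -0.59 0 0" --pt "-0.1 -0.59 0 0" --pt "-0.1 -0.59 0 0" --pt "0 0 0 0"

```text
clock: 14.25
position: [422.6, -363.4, 92.2]
eef_rot: [0.001, 0.764, 0.645, -0.0]
force: [0.5, 0.0, -2.1]
gripper_width: 13.5
gripper_force: 68.6
```

Run:
```python
from h import *
im,c,s=cap("scene","sc7"); im2,c2,_=cap("side","s7")
print({k:np.round(s[k],3).tolist() for k in("clock","position","force")})
for n,i,cc in(("scene",im,c),("side",im2,c2)):
    for k in blobs(i,(0,0,165),(180,50,255),1500 if n=="side" else 500):
        uv=k[:,0,:];h=cv2.convexHull(k)
        p=np.array([plane(cc,u,117) for u in h[:,0,:]]);(x,y),r=cv2.minEnclosingCircle(p[:,:2].astype(np.float32))
        print(n,"white",uv.mean(0).round(),cv2.contourArea(k),"circ",round(x),round(y),round(r,1))
    for k in blobs(i,(18,150,120),(32,255,255),30):
        uv=k[:,0,:]; print(n,"yellow",uv.mean(0).round(),uv.min(0),uv.max(0))
z=lambda a,w:cv2.resize(a,(w,450),interpolation=cv2.INTER_CUBIC)
cv2.imwrite("pics/z7.png",np.hstack([z(im[120:270,150:280],390),z(im2[150:300,260:395],405)]))
```

```text
{'clock': 14.25, 'position': [422.609, -363.376, 92.19], 'force': [0.536, 0.043, -2.12]}
scene white [289. 380.] 664.5 circ 263 268 74.5
scene white [452. 307.] 1043.5 circ 104 21 48.7
scene white [ 28. 285.] 2612.0 circ 725 386 63.8
scene white [259. 208.] 522.0 circ 539 -46 114.2
scene white [229. 203.] 1148.0 circ 618 -36 118.9
scene yellow [253. 353.] [239 339] [263 367]
side white [445. 367.] 2185.0 circ 532 -558 208.2
side white [ 66. 326.] 5741.5 circ 66 -180 157.8
side white [366. 258.] 1877.5 circ 570 -295 114.4
side white [182. 231.] 1925.5 circ 281 67 287.1
```

View pics/z7.png

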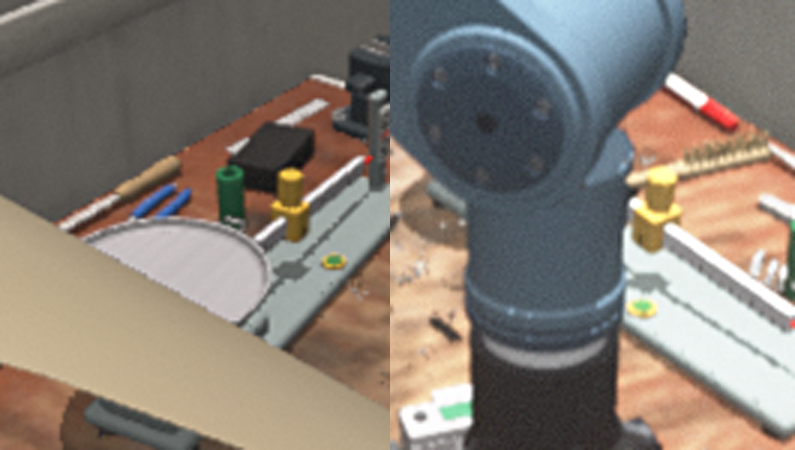

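The views show the knob top at scene (247,177) and side (351,207), the pan partly hidden behind the lamp, and the bar clear of the gauge. I'll fit the pan from the earlier unobstructed side images and triangulate the knob.

Run:
```python
from h import *
from scipy.optimize import least_squares
c1=manip.capture("scene");c2=manip.capture("side")
k,e=two(c1,(247,177.3),c2,(351,207.3));print("knob",k.round(1),round(e,1), plane(c1,(247,177.3),121).round(1),plane(c2,(351,207.3),121).round(1))
def fit(p,r=None):
    f=lambda v:np.hypot(p[:,0]-v[0],p[:,1]-v[1])-v[2]
    s=least_squares(f,[625,55,82],loss="soft_l1",f_scale=2);return s.x.round(1),np.abs(s.fun).mean().round(2)
for f in("s3","s4"):
    im=cv2.imread(f"pics/{f}.png");h=cv2.cvtColor(im,cv2.COLOR_BGR2HSV)
    m=np.zeros(im.shape[:2],np.uint8);m[155:200,255:340]=cv2.inRange(h,(0,0,150),(180,60,255))[155:200,255:340]
    m=cv2.morphologyEx(m,cv2.MORPH_CLOSE,np.ones((5,5)))
    k=max(cv2.findContours(m,cv2.RETR_EXTERNAL,cv2.CHAIN_APPROX_NONE)[0],key=cv2.contourArea);hu=cv2.convexHull(k)[:,0,:]
    p=np.array([plane(c2,u,117) for u in hu]);print(f,hu.min(0),hu.max(0),fit(p))
im=cv2.imread("pics/w1.png");c=manip.capture("wrist")
s=dict(position=[389.499,-39.972,303.84],eef_rot=[0,.706,.709,0])
h=cv2.cvtColor(im,cv2.COLOR_BGR2HSV);m=np.zeros(im.shape[:2],np.uint8);m[20:215,455:560]=cv2.inRange(h,(0,0,150),(180,60,255))[20:215,455:560]
k=max(cv2.findContours(m,cv2.RETR_EXTERNAL,cv2.CHAIN_APPROX_NONE)[0],key=cv2.contourArea);hu=cv2.convexHull(k)[:,0,:];hu=hu[hu[:,0]<556]
p=wpl(c,s,hu,117);print("w1",hu.min(0),hu.max(0),fit(p))
```

```text
knob [ 653.9 -131.   113.2] 2.8 [ 643.1 -119.   121. ] [ 647.4 -141.3  121. ]
s3 [255 155] [339 199] (array([646.5, 114.6, 130.1]), np.float64(14.33))
s4 [275 155] [339 199] (array([640.1,  53.1, 104.4]), np.float64(19.38))
w1 [462  28] [555 214] (array([632.1,  58.3,  83.4]), np.float64(1.75))
```

The knob triangulates to z about 113 and lies about 190 mm from the pan. So the poise isn't at zero: the beam rests at its negative stop, with the pan about 6 mm high. I'll refit with those heights.

Run:
```python
from h import *
from scipy.optimize import least_squares
c1=manip.capture("scene");c2=manip.capture("side");c=manip.capture("wrist")
def fit(p):
    s=least_squares(lambda v:np.hypot(p[:,0]-v[0],p[:,1]-v[1])-v[2],[625,55,82],loss="soft_l1",f_scale=2);return s.x.round(1),np.abs(s.fun).mean().round(2)
im=cv2.imread("pics/w1.png")
s=dict(position=[389.499,-39.972,303.84],eef_rot=[0,.706,.709,0])
def whi(im,b,v=150):
    h=cv2.cvtColor(im,cv2.COLOR_BGR2HSV);m=np.zeros(im.shape[:2],np.uint8);x0,y0,x1,y1=b;m[y0:y1,x0:x1]=cv2.inRange(h,(0,0,v),(180,45,255))[y0:y1,x0:x1]
    k=max(cv2.findContours(m,cv2.RETR_EXTERNAL,cv2.CHAIN_APPROX_NONE)[0],key=cv2.contourArea);return cv2.convexHull(k)[:,0,:]
hu=whi(im,(455,20,560,215));hu=hu[hu[:,0]<556]
for z in(117,123.4):print("w1 pan",z,fit(wpl(c,s,hu,z)))
for v in(165,180,195,205):
    hu=whi(cv2.imread("pics/s3.png"),(255,155,340,200),v);print("s3",v,hu.min(0),hu.max(0),fit(np.array([plane(c2,u,123.4) for u in hu])))
for f,cc,b in(("sc7",c1,(238,170,258,205)),("s7",c2,(338,200,365,238))):
    im=cv2.imread(f"pics/{f}.png");h=cv2.cvtColor(im,cv2.COLOR_BGR2HSV);x0,y0,x1,y1=b
    m=cv2.inRange(h,(16,110,60),(34,255,255))[y0:y1,x0:x1]
    print(f,[(y0+r,x0+int(np.flatnonzero(q)[0]),x0+int(np.flatnonzero(q)[-1]),int(h[y0+r,x0:x1,2][q>0].mean())) for r,q in enumerate(m) if q.any()])
im=cv2.imread("pics/w1.png");h=cv2.cvtColor(im,cv2.COLOR_BGR2HSV);m=cv2.inRange(h,(20,130,90),(32,255,255))[245:300,465:530]
print("w1 knob",[(245+r,465+int(np.flatnonzero(q)[0]),465+int(np.flatnonzero(q)[-1])) for r,q in enumerate(m) if q.any()])
```

```text
w1 pan 117 (array([632.3,  58.1,  83.7]), np.float64(1.93))
w1 pan 123.4 (array([626.3,  57.3,  81.6]), np.float64(1.89))
s3 165 [255 155] [331 189] (array([627.8,  95.5, 114.3]), np.float64(5.48))
s3 180 [255 158] [331 189] (array([618.6,  72.9,  95.4]), np.float64(5.38))
s3 195 [255 159] [330 189] (array([619.6,  75.2,  95.4]), np.float64(5.15))
s3 205 [255 159] [330 189] (array([624.9,  73.1,  91.6]), np.float64(7.11))
sc7 [(176, 244, 249, 135), (177, 242, 250, 203), (178, 242, 250, 216), (179, 242, 250, 181), (180, 242, 250, 123), (181, 242, 250, 105), (182, 242, 250, 107), (183, 242, 250, 108), (184, 242, 250, 109), (185, 243, 249, 113), (186, 243, 249, 109), (187, 241, 251, 149), (188, 240, 252, 175), (189, 240, 252, 198), (190, 240, 252, 163), (191, 240, 252, 122), (192, 240, 252, 107), (193, 240, 251, 105), (194, 246, 251, 106), (195, 246, 251, 103), (196, 246, 251, 100), (197, 246, 251, 99), (198, 246, 250, 106), (199, 245, 249, 109), (200, 248, 248, 111)]
s7 [(205, 348, 350, 236), (206, 347, 347, 254), (208, 355, 355, 235), (209, 346, 355, 241), (210, 346, 355, 239), (211, 
[... 454 characters left out ...]
, (232, 345, 349, 145), (233, 346, 347, 154)]
w1 knob [(255, 486, 486), (256, 481, 486), (257, 481, 499), (258, 481, 500), (259, 482, 502), (260, 484, 502), (261, 484, 504), (262, 486, 505), (263, 487, 506), (264, 487, 506), (265, 490, 507), (266, 490, 506), (267, 477, 506), (268, 490, 506), (269, 490, 506), (270, 489, 506), (271, 489, 507), (272, 489, 508), (273, 489, 510), (274, 489, 511), (275, 488, 512), (276, 488, 513), (277, 489, 514), (278, 488, 515), (279, 488, 516), (280, 487, 516), (281, 487, 516), (282, 488, 516), (283, 504, 516), (284, 504, 516), (285, 505, 515), (286, 503, 515), (287, 503, 515), (288, 504, 514), (289, 503, 513), (290, 504, 512), (291, 504, 511), (292, 506, 509)]
```

Run:
```python
from h import *
c1=manip.capture("scene");c2=manip.capture("side");c=manip.capture("wrist")
s=dict(position=[389.499,-39.972,303.84],eef_rot=[0,.706,.709,0])
print(two(c1,(246.3,178),c2,(350.2,208)))
for z in(113,117,121):print(z,plane(c1,(246.3,178),z).round(1),plane(c2,(350.2,208),z).round(1),wpl(c,s,(509.5,285),z).round(1))
# pan rim predicted in side
a=np.arange(0,6.28,.785)
for ctr in((626.3,57.3),):
  print([proj(c2,[ctr[0]+82*np.cos(t),ctr[1]+82*np.sin(t),123.4]).round().astype(int).tolist() for t in a])
im=cv2.imread("pics/s3.png")
for r in(165,170,177,183):print(r,[int(v) for v in im[r,250:345:3].mean(1)])
print([int(v) for v in im[150:200,298].mean(1)])
```

```text
(array([ 653.94505263, -128.94353269,  111.30748718]), np.float64(1.124743395509114))
113 [ 651.2 -126.1  113. ] [ 652.9 -130.9  113. ] [[ 649.8 -128.2  113. ]]
117 [ 646.8 -120.6  117. ] [ 648.6 -137.   117. ] [[ 645.8 -125.8  117. ]]
121 [ 642.3 -115.2  121. ] [ 644.2 -143.   121. ] [[ 641.8 -123.3  121. ]]
[[326, 168], [306, 162], [282, 163], [265, 171], [266, 182], [287, 189], [314, 187], [330, 178]]
165 [195, 194, 202, 216, 220, 221, 220, 218, 195, 187, 188, 212, 238, 239, 241, 246, 246, 245, 240, 241, 227, 200, 177, 178, 185, 139, 149, 88, 91, 87, 94, 87]
170 [200, 210, 215, 217, 214, 226, 158, 232, 242, 241, 242, 240, 241, 241, 243, 243, 241, 242, 240, 241, 244, 243, 241, 243, 239, 186, 193, 145, 133, 149, 160, 114]
177 [95, 100, 167, 181, 190, 221, 243, 244, 242, 242, 242, 244, 242, 242, 241, 241, 241, 241, 242, 242, 243, 243, 242, 244, 243, 244, 230, 163, 128, 103, 101, 128]
183 [105, 71, 107, 200, 198, 181, 161, 239, 243, 243, 243, 243, 243, 242, 242, 242, 242, 242, 242, 241, 243, 243, 244, 245, 242, 154, 95, 66, 84, 84, 83, 127]
[106, 108, 112, 107, 103, 104, 92, 103, 169, 203, 166, 177, 198, 217, 242, 246, 243, 241, 240, 243, 241, 241, 242, 243, 243, 241, 239, 241, 240, 241, 242, 243, 241, 242, 241, 241, 243, 244, 244, 211, 124, 99, 105, 126, 135, 135, 143, 130, 133, 128]
```

The pan centre of (626.5,57) is confirmed in the side view, and the knob is at (652,-129,112). That puts the slide direction at (0.136,-0.991) and the poise about 45 mm out. I'll lift the bar and carry it over the pan.

>>> arm_command --pt "0 0 2 0" --pt "0 0 3.5 0" --pt "0 0 3.5 0" --pt "0 0 3.5 0" --pt "0 0 3.5 0" --pt "1 2 0 0" --pt "1.6 3.1 0 0" --pt "1.6 3.1 0 0" --pt "1.6 3.1 0 0" --pt "1.6 3.1 0 0"

```text
clock: 15.63
position: [497.0, -216.5, 252.2]
eef_rot: [0.0, 0.764, 0.645, 0.0]
force: [0.2, -0.2, -3.0]
gripper_width: 13.4
gripper_force: 68.9
```

>>> arm_command --pt "1.6 3.1 0 0" --pt "1.6 3.1 0 0" --pt "1.6 3.1 0 0" --pt "1.6 3.1 0 0" --pt "1.6 3.1 0 0" --pt "1.6 3.1 0 0" --pt "1.6 3.1 0 0" --pt "0.9 1.8 0 0" --pt "0 0 0 0" --pt "0 0 0 0"

```text
clock: 16.47
position: [617.6, 18.3, 251.6]
eef_rot: [-0.0, 0.763, 0.646, -0.0]
force: [-0.2, -0.1, -2.5]
gripper_width: 13.6
gripper_force: 68.9
```

Run:
```python
from h import *
im,c,s=cap("wrist","w8")
print({k:np.round(s[k],3).tolist() for k in("clock","position","eef_rot","force","q")})
K=np.array(c["camera_matrix"])
h=cv2.cvtColor(im,cv2.COLOR_BGR2HSV)
for k in blobs(im,(0,0,150),(180,45,255),1500):
    u=cv2.convexHull(k)[:,0,:];print(cv2.contourArea(k),u.min(0),u.max(0),wpl(c,s,u,123.4).round()[:, :2].min(0),wpl(c,s,u,123.4).round()[:,:2].max(0))
for k in blobs(im,(10,125,90),(28,255,255),500):
    u=k[:,0,:];print("orange",u.min(0),u.max(0),rect(wpl(c,s,u,s["position"][2]-79.6+14)))
```

```text
{'clock': 16.467, 'position': [617.607, 18.264, 251.551], 'eef_rot': [-0.0, 0.763, 0.646, -0.0], 'force': [-0.248, -0.097, -2.497], 'q': [-0.162, 0.323, 1.542, -0.0, 1.277, 0.003]}
16164.0 [187  46] [398 268] [578. -13.] [702. 133.]
2284.5 [174  37] [407 300] [569. -42.] [708. 139.]
orange [423 278] [458 320] [699.972 -16.297  29.523  18.476   1.814]
orange [365 237] [457 294] [ 6.83689e+02  1.08180e+01  4.95390e+01  2.95140e+01 -1.44000e-01]
orange [398 165] [494 242] [ 7.05866e+02  3.92480e+01  5.43290e+01  3.87120e+01 -2.31000e-01]
orange [52 72] [144 133] [5.49095e+02 1.12323e+02 5.23360e+01 9.39300e+00 1.26000e-01]
orange [257  51] [294 320] [623.306  54.742 123.552  15.066   1.416]
orange [20 39] [56 92] [515.391 142.729  25.583  19.063   2.074]
orange [295   0] [480 150] [ 6.81372e+02  1.00164e+02  9.03780e+01  6.00990e+01 -3.43000e-01]
```

Run:
```python
from h import *
from scipy.optimize import least_squares
im=cv2.imread("pics/w8.png");c=manip.capture("wrist");s=manip.sense()
def fit(p,r):
    q=least_squares(lambda v:np.hypot(p[:,0]-v[0],p[:,1]-v[1])-r,[630,55],loss="soft_l1",f_scale=1.5);return q.x.round(1),np.abs(q.fun).mean().round(2)
def fit3(p):
    q=least_squares(lambda v:np.hypot(p[:,0]-v[0],p[:,1]-v[1])-v[2],[630,55,75],loss="soft_l1",f_scale=1.5);return q.x.round(1),np.abs(q.fun).mean().round(2)
for k in blobs(im,(0,0,150),(180,45,255),1500):
    u=k[:,0,:];h=cv2.convexHull(k)[:,0,:]
    print(len(h));print(wpl(c,s,h,123.4).round()[:,:2].astype(int).tolist())
    p=wpl(c,s,h,123.4);print("rim",fit3(p));p=wpl(c,s,h,115.4);print("floor",fit3(p))
for r in(70,100,130,160,200):print(r,[int(v) for v in im[r,130:440:5].mean(1)])
```

```text
39
[[648, 129], [651, 128], [656, 126], [665, 122], [671, 117], [675, 114], [678, 112], [680, 110], [688, 100], [689, 99], [695, 88], [697, 84], [700, 74], [701, 69], [701, 66], [701, 61], [702, 56], [700, 45], [699, 37], [698, 34], [691, 19], [686, 11], [682, 6], [676, 1], [668, -6], [656, -12], [654, -13], [649, -14], [645, -15], [644, -15], [578, 113], [583, 117], [589, 121], [596, 125], [600, 127], [611, 130], [616, 131], [625, 132], [631, 132]]
rim (array([627.2,  57.3,  74.5]), np.float64(0.15))
floor (array([627.2,  56.2,  77.5]), np.float64(0.15))
38
[[645, 135], [652, 134], [661, 130], [668, 126], [676, 121], [683, 116], [687, 110], [695, 101], [697, 96], [702, 87], [703, 85], [705, 79], [706, 72], [707, 68], [708, 66], [708, 55], [707, 44], [705, 37], [704, 32], [702, 26], [697, 16], [671, -37], [663, -44], [655, -41], [653, -40], [651, -38], [569, 113], [569, 114], [574, 118], [580, 123], [584, 126], [598, 133], [608, 135], [615, 137], [617, 137], [625, 137], [628, 137], [632, 137]]
rim (array([621.8,  46.9,  89.6]), np.float64(2.81))
floor (array([621.5,  45.4,  93.3]), n
[... 849 characters left out ...]
33, 234, 234, 229, 234, 230, 230, 228, 191, 133, 174, 85, 99, 92, 99, 93, 89, 87]
160 [126, 184, 112, 116, 114, 107, 114, 170, 220, 225, 227, 229, 136, 138, 144, 142, 144, 143, 141, 140, 140, 142, 141, 143, 146, 144, 86, 115, 108, 106, 110, 111, 97, 145, 147, 149, 149, 140, 239, 235, 236, 236, 233, 231, 232, 233, 233, 231, 234, 228, 231, 228, 228, 186, 107, 214, 182, 180, 186, 180, 180, 188]
200 [73, 66, 58, 63, 63, 63, 61, 192, 128, 122, 141, 136, 138, 140, 138, 140, 138, 142, 138, 142, 140, 141, 142, 141, 140, 138, 80, 110, 101, 105, 102, 104, 90, 135, 140, 147, 140, 143, 143, 139, 140, 141, 141, 142, 140, 138, 138, 232, 229, 228, 229, 229, 183, 108, 224, 153, 146, 139, 139, 138, 135, 128]
```

The pan centre is (627.2,56.7), fitted with a 0.15 mm residual. The bar centre is about (624,57.5). I'll nudge +3 mm in x and -1 mm in y, then lower.

>>> arm_command --pt "0.3 -0.1 -1 0" --pt "0 0 -2 0" --pt "0 0 -1.2 0" --pt "0 0 -0.6 0" --pt "0 0 -0.2 0" --pt "0 0 -0.2 0" --pt "0 0 0 0"

```text
clock: 17.15
position: [620.9, 15.8, 200.1]
eef_rot: [0.0, 0.764, 0.645, 0.0]
force: [-0.4, 0.6, -1.8]
gripper_width: 12.8
gripper_force: 68.8
```

>>> arm_command --pt "0 0 -0.2 0" --pt "0 0 -0.2 0" --pt "0 0 -0.2 0" --pt "0 0 -0.1 0" --pt "0 0 0 0"

```text
clock: 17.57
position: [620.7, 16.1, 193.0]
eef_rot: [0.0, 0.764, 0.645, 0.0]
force: [0.4, 0.5, -1.5]
gripper_width: 13.4
gripper_force: 68.9
```

>>> arm_command --pt "0 0 -0.1 0" --pt "0 0 -0.1 0" --pt "0 0 -0.1 0" --pt "0 0 -0.1 0" --pt "0 0 -0.1 0" --pt "0 0 -0.1 0" --pt "0 0 -0.1 0" --pt "0 0 0 0"

```text
clock: 18.23
position: [620.6, 16.0, 185.7]
eef_rot: [-0.0, 0.764, 0.645, -0.0]
force: [0.2, 0.1, -1.6]
gripper_width: 13.2
gripper_force: 69.0
```

>>> arm_command --pt "0 0 -0.1 0" --pt "0 0 -0.1 0" --pt "0 0 0 0"

```text
clock: 18.48
position: [620.6, 15.9, 183.7]
eef_rot: [-0.0, 0.764, 0.645, -0.0]
force: [-0.3, -0.0, -1.2]
gripper_width: 13.4
gripper_force: 69.0
```

>>> arm_command --pt "0 0 -0.1 0" --pt "0 0 -0.1 0" --pt "0 0 0 0"

```text
clock: 18.73
position: [620.8, 15.9, 182.9]
eef_rot: [0.0, 0.764, 0.645, -0.0]
force: [-3.6, -0.3, 5.1]
gripper_width: 13.4
gripper_force: 69.7
```

The pan is at its lower stop. Releasing gently.

>>> arm_command --pt "0 0 0.1 0" --pt "0 0 0 0" --pt "0 0 0 0"

```text
clock: 18.98
position: [620.8, 15.9, 182.9]
eef_rot: [0.0, 0.764, 0.645, 0.0]
force: [-0.9, -1.2, 0.3]
gripper_width: 13.2
gripper_force: 69.2
```

>>> arm_command --pt "0 0 0 0" --pt "0 0 0 0" --pt "0 0 0 0" --pt "0 0 0 0" --pt "0 0 0 0" --hand 60

```text
clock: 19.4
position: [620.8, 16.1, 183.1]
eef_rot: [0.0, 0.764, 0.645, 0.0]
force: [0.2, 0.5, 0.0]
gripper_width: 51.0
gripper_force: 0.0
```

>>> arm_command --pt "0 0 1 0" --pt "0 0 2 0" --pt "0 0 3 0" --pt "0 0 3 0" --pt "0 0 3 0" --pt "0 0 0 0" --pt "0 0 0 0" --pt "0 0 0 0" --pt "0 0 0 0"

```text
clock: 20.15
position: [620.0, 16.2, 301.8]
eef_rot: [-0.001, 0.764, 0.645, -0.001]
force: [0.4, -0.4, -1.9]
gripper_width: 51.5
gripper_force: 0.0
```

Run:
```python
from h import *
im,c,s=cap("wrist","w9")
print({k:np.round(s[k],3).tolist() for k in("clock","position","force")})
for k in blobs(im,(0,0,150),(180,45,255),1500):
    u=cv2.convexHull(k)[:,0,:];p=wpl(c,s,u,110);print("pan",p[:,:2].min(0).round(),p[:,:2].max(0).round())
for k in blobs(im,(8,110,70),(28,255,255),900):
    u=k[:,0,:];print("orange",u.min(0),u.max(0),rect(wpl(c,s,u,102.6+14)))
i1,c1,_=cap("scene","sc9");i2,c2,_=cap("side","s9")
for f,im,b in(("sc",i1,(236,165,262,205)),("s",i2,(338,190,368,238))):
    h=cv2.cvtColor(im,cv2.COLOR_BGR2HSV);x0,y0,x1,y1=b
    m=cv2.inRange(h,(16,90,60),(34,255,255))[y0:y1,x0:x1]
    print(f,[(y0+r,x0+int(np.flatnonzero(q)[0]),x0+int(np.flatnonzero(q)[-1]),int(h[y0+r,x0:x1,2][q>0].mean())) for r,q in enumerate(m) if q.any()][:16])
```

```text
{'clock': 20.15, 'position': [620.022, 16.156, 301.752], 'force': [0.445, -0.398, -1.865]}
pan [ 139. -178.] [296.  23.]
pan [579. -14.] [703. 134.]
pan [ 573. -137.] [709. 139.]
orange [383 351] [443 412] [ 740.995 -229.594  165.633   29.719    2.07 ]
orange [ 86 265] [185 314] [ 4.67068e+02 -3.75960e+01  1.25248e+02  3.98900e+01  1.20000e-01]
orange [213 255] [305 353] [574.615 -81.278 107.061  83.772   1.71 ]
orange [268  84] [287 229] [626.954  56.33  116.56   14.853   1.409]
orange [61 74] [159 139] [4.92325e+02 1.28959e+02 1.02869e+02 2.37520e+01 1.61000e-01]
orange [66 60] [115 109] [4.7568e+02 1.5278e+02 5.7829e+01 2.5921e+01 1.9500e-01]
orange [32 20] [112 104] [451.258 186.566 105.471  52.236   0.691]
orange [233   0] [489 326] [714.216  17.403 342.512 207.92    1.571]
sc [(171, 242, 248, 162), (172, 241, 249, 209), (173, 241, 249, 224), (174, 241, 249, 219), (175, 241, 249, 155), (176, 241, 249, 113), (177, 241, 249, 102), (178, 241, 249, 103), (179, 241, 249, 104), (180, 241, 248, 100), (181, 241, 250, 120), (182, 239, 252, 146), (183, 239, 252, 162), (184, 239, 252, 166), (185, 240, 252, 150), (186, 240, 252, 116)]
s [(198, 345, 366, 236), (199, 344, 367, 225), (200, 344, 366, 216), (201, 344, 365, 203), (202, 344, 362, 175), (203, 344, 357, 158), (204, 344, 354, 154), (205, 344, 353, 155), (206, 344, 353, 154), (207, 344, 353, 153), (208, 344, 353, 151), (209, 344, 354, 151), (210, 344, 355, 166), (211, 342, 356, 192), (212, 342, 356, 223), (213, 341, 356, 243)]
```

The ingot lies centred in the pan at (627,56.3). The knob has risen, so the beam is at its + stop as expected. I now have images at both stops (s7 at -0.08, s9 at +0.08), so I'll calibrate the beam edge and red pointer in the side view from them and locate the knob.

```bash
cat >> h.py <<'E'
def red(im,b=(370,215,430,290)):
    x0,y0,x1,y1=b;h=cv2.cvtColor(im[y0:y1,x0:x1],cv2.COLOR_BGR2HSV).astype(int)
    m=(((h[...,0]<8)|(h[...,0]>172))&(h[...,1]>150)&(h[...,2]>110)).astype(np.uint8)
    n,l,st,ce=cv2.connectedComponentsWithStats(m);return [(st[i,4],(ce[i]+[x0,y0]).round(2).tolist(),st[i,:4].tolist()) for i in range(1,n)]
def edge(im,cols=range(378,396,2),r0=205,r1=280):
    g=im.astype(float).mean(2);out=[]
    for k in cols:
        col=g[r0:r1,k-1:k+2].mean(1);d=np.diff(col);i=int(np.argmax(d))
        w=np.clip(d[max(i-2,0):i+3],0,None);out.append((k,round(float(r0+.5+(np.arange(max(i-2,0),max(i-2,0)+len(w))*w).sum()/w.sum()),2)))
    return out
E
python3 - <<'E'
from h import *
for f in("side0","s3","s7","s9"):
    im=cv2.imread(f"pics/{f}.png");print(f,red(im));print(edge(im))
for f in("scene0","sc7","sc9"):
    im=cv2.imread(f"pics/{f}.png");print(f,red(im,(255,140,300,200)))
c1=manip.capture("scene");c2=manip.capture("side")
print(two(c1,(245.2,173.2),c2,(348.7,200)),plane(c1,(245.2,173.2),129.5),[ (z,plane(c2,(348.7,201),z).round(1)) for z in (121,129.5)])
im=cv2.imread("pics/s9.png");print([[int(v) for v in im[r,340:358].mean(1)] for r in range(193,212)])
E
```

```text
side0 [(np.int32(11), [396.27, 258.45], [24, 42, 6, 4])]
[(378, 205.9), (380, 252.64), (382, 243.23), (384, 255.55), (386, 257.17), (388, 247.43), (390, 248.63), (392, 249.64), (394, 250.68)]
s3 [(np.int32(11), [396.45, 258.73], [24, 42, 6, 5])]
[(378, 240.44), (380, 242.68), (382, 243.47), (384, 255.76), (386, 246.35), (388, 247.57), (390, 248.8), (392, 249.83), (394, 250.86)]
s7 [(np.int32(11), [396.27, 258.45], [24, 42, 6, 4])]
[(378, 205.93), (380, 252.69), (382, 243.22), (384, 255.55), (386, 246.19), (388, 247.44), (390, 248.6), (392, 249.62), (394, 250.68)]
s9 [(np.int32(16), [399.12, 242.31], [26, 26, 7, 4])]
[(378, 227.14), (380, 228.08), (382, 228.89), (384, 229.66), (386, 230.36), (388, 254.34), (390, 255.51), (392, 233.6), (394, 234.44)]
scene0 [(np.int32(5), [272.4, 172.8], [17, 32, 2, 3])]
sc7 [(np.int32(5), [272.4, 172.8], [17, 32, 2, 3])]
sc9 [(np.int32(5), [272.4, 159.8], [17, 19, 2, 3])]
(array([ 652.63845598, -123.50292363,  128.24287055]), np.float64(1.6052838002360426)) [ 649.97327378 -120.90867822  129.5       ] [(121, array([ 659.4, -115. ,  121. ])), (129.5, ar
[... 1069 characters left out ...]
00, 104, 113, 116, 117, 119, 120, 117, 130, 164, 188, 212, 205], [132, 138, 125, 118, 101, 101, 109, 112, 121, 124, 126, 113, 124, 148, 203, 217, 221, 218], [128, 134, 135, 124, 99, 97, 107, 108, 108, 119, 129, 125, 123, 157, 208, 217, 216, 215], [153, 170, 172, 151, 107, 98, 105, 109, 111, 126, 124, 124, 117, 146, 180, 188, 179, 173], [192, 210, 213, 189, 126, 98, 108, 113, 115, 117, 120, 119, 114, 121, 126, 121, 110, 113], [225, 216, 211, 187, 119, 100, 107, 114, 117, 125, 126, 118, 118, 115, 112, 99, 86, 87], [248, 222, 191, 160, 118, 95, 107, 114, 114, 117, 115, 120, 128, 163, 172, 144, 113, 107], [255, 241, 200, 170, 124, 106, 106, 111, 116, 122, 121, 121, 159, 208, 214, 199, 163, 148]]
```

The pointer's red tip in the side view is at row 258.5 at -0.08 and 242.3 at +0.08, so level is about 250.4 (0.01 rad/px). Beam-edge column 394 gives 250.68 and 234.44, so level is 242.56. I'll go above the knob at about (651,-124), with the fingers closing along the beam.

>>> arm_command --pt "0.3 -1.4 -0.5 -0.106" --pt "0.3 -1.4 -0.5 -0.106" --pt "0.3 -1.4 -0.5 -0.106" --pt "0.3 -1.4 -0.5 -0.106" --pt "0.3 -1.4 -0.5 -0.106" --pt "0.3 -1.4 -0.5 -0.106" --pt "0.3 -1.4 -0.5 -0.106" --pt "0.3 -1.4 -0.5 -0.106" --pt "0.3 -1.4 -0.5 -0.106" --pt "0.3 -1.4 -0.5 -0.106"

```text
clock: 21.23
position: [650.7, -124.6, 252.2]
eef_rot: [-0.0, 0.986, 0.168, -0.0]
force: [0.4, -0.2, -0.4]
gripper_width: 50.9
gripper_force: 0.0
```

>>> arm_command --pt "0 0 0 -0.106" --pt "0 0 0 -0.106" --pt "0 0 0 0" --pt "0 0 0 0"

```text
clock: 21.57
position: [650.6, -124.0, 252.6]
eef_rot: [-0.0, 0.998, 0.067, -0.0]
force: [0.8, 0.1, -0.3]
gripper_width: 51.3
gripper_force: 0.0
```

Run:
```python
from h import *
im,c,s=cap("wrist","w10")
print({k:np.round(s[k],3).tolist() for k in("clock","position","eef_rot","force","q")})
for k in blobs(im,(20,130,90),(34,255,255),60):
    u=k[:,0,:];p=wpl(c,s,u,129.5);print(cv2.contourArea(k),u.min(0),u.max(0),u.mean(0).round(),rect(p),rect(wpl(c,s,u,101.5))[:4])
h=cv2.cvtColor(im,cv2.COLOR_BGR2HSV);v=h[...,2]
m=cv2.inRange(h,(20,130,150),(34,255,255))
for k in cv2.findContours(m,cv2.RETR_EXTERNAL,cv2.CHAIN_APPROX_NONE)[0]:
    if cv2.contourArea(k)>60:print("bright",cv2.contourArea(k),k[:,0].min(0),k[:,0].max(0),rect(wpl(c,s,k[:,0],129.5))[:4])
i2,_,_=cap("side","s10");print(red(i2),edge(i2)[-3:])
```

```text
{'clock': 21.567, 'position': [650.606, -123.967, 252.551], 'eef_rot': [-0.0, 0.998, 0.067, -0.0], 'force': [0.779, 0.108, -0.314], 'q': [-0.367, 0.416, 1.416, 0.0, 1.31, 1.069]}
347.0 [ 21 331] [ 49 353] [ 35. 343.] [503.068  92.146  34.35   22.961   2.063] [471.683 122.334  39.361  26.31 ]
1586.5 [262 189] [315 242] [288. 217.] [ 6.64139e+02 -1.25649e+02  3.37940e+01  3.26350e+01  5.52000e-01] [ 656.251 -127.232   38.724   37.396]
bright 347.0 [ 21 331] [ 49 353] [503.068  92.146  34.35   22.961]
bright 893.0 [262 197] [296 242] [ 659.434 -124.013   28.909   21.257]
[(np.int32(16), [399.12, 242.31], [26, 26, 7, 4])] [(390, 232.47), (392, 233.63), (394, 234.46)]
```

The knob is at about (655,-124). I'll shift +4 mm in x, descend and grip it lightly.

>>> arm_command --pt "0.4 0 -2 0" --pt "0 0 -2 0" --pt "0 0 -1.5 0" --pt "0 0 -1 0" --pt "0 0 -0.3 0" --pt "0 0 0 0"

```text
clock: 22.17
position: [654.4, -123.7, 184.2]
eef_rot: [-0.0, 0.998, 0.066, -0.001]
force: [-0.2, -0.1, 0.7]
gripper_width: 50.9
gripper_force: 0.0
```

>>> arm_command --pt "0 0 0 0" --pt "0 0 0 0" --pt "0 0 0 0" --pt "0 0 0 0" --pt "0 0 0 0" --hand 0 --squeeze 20

```text
clock: 22.58
position: [655.3, -124.2, 186.0]
eef_rot: [0.0, 0.998, 0.066, 0.001]
force: [2.2, -0.8, 0.1]
gripper_width: 18.8
gripper_force: 19.4
```

>>> arm_command --pt "0.073 -0.495 0.03 0" --pt "0.073 -0.495 0.03 0" --pt "0.073 -0.495 0.03 0" --pt "0.073 -0.495 0.03 0" --pt "0.073 -0.495 0.03 0"

```text
clock: 23.0
position: [658.9, -149.3, 186.8]
eef_rot: [0.0, 0.998, 0.065, 0.001]
force: [4.1, 1.3, -0.8]
gripper_width: 19.1
gripper_force: 19.3
```

>>> arm_command --pt "0.073 -0.495 0.03 0" --pt "0.073 -0.495 0.03 0" --pt "0.073 -0.495 0.03 0" --pt "0.073 -0.495 0.03 0" --pt "0.073 -0.495 0.03 0" --pt "0.073 -0.495 0 0" --pt "0.073 -0.495 0 0" --pt "0.073 -0.495 0 0" --pt "0.073 -0.495 0 0" --pt "0 0 0 0"

```text
clock: 23.83
position: [665.5, -194.7, 188.3]
eef_rot: [0.0, 0.998, 0.065, 0.001]
force: [5.1, 0.6, 1.1]
gripper_width: 19.1
gripper_force: 19.3
```

>>> arm_command --pt "0 0 0 0" --pt "0 0 0 0" --pt "0 0 0 0" --pt "0 0 0 0" --pt "0 0 0 0" --pt "0 0 0 0" --pt "0 0 0 0" --pt "0 0 0 0" --pt "0 0 0 0" --pt "0 0 0 0" --hand 55

```text
clock: 24.67
position: [664.9, -193.2, 188.0]
eef_rot: [0.0, 0.998, 0.066, -0.0]
force: [0.5, 0.2, -0.1]
gripper_width: 46.9
gripper_force: 0.0
```

>>> arm_command --pt "0 0 0 0" --pt "0 0 0 0" --pt "0 0 0 0" --pt "0 0 0 0" --pt "0 0 0 0" --pt "0 0 0 0" --pt "0 0 0 0" --pt "0 0 0 0" --pt "0 0 0 0" --pt "0 0 0 0"

```text
clock: 25.5
position: [664.9, -193.3, 188.0]
eef_rot: [-0.0, 0.998, 0.066, -0.0]
force: [0.8, -1.0, -0.7]
gripper_width: 46.8
gripper_force: 0.0
```

Run:
```python
from h import *
i2,_,s=cap("side","s11");print(s["clock"],s["position"],s["force"],red(i2),edge(i2))
i1,_,_=cap("scene","sc11");print(red(i1,(255,140,300,200)))
```

```text
25.5 [ 664.9206984  -193.25692121  187.99122545] [ 0.76958363 -1.02060667 -0.66457559] [(np.int32(15), [398.6, 243.47], [26, 27, 6, 4])] [(378, 228.54), (380, 249.5), (382, 239.5), (384, 221.4), (386, 253.08), (388, 254.32), (390, 255.59), (392, 235.18), (394, 235.51)]
[(np.int32(5), [272.4, 160.8], [17, 20, 2, 3])]
```

Side pointer, beam edge and scene all give tilt of about 0.069, so the poise needs about 14.4 mm more. Regripping to move it to y about -208.9.

>>> arm_command --pt "0 0 0 0" --pt "0 0 0 0" --pt "0 0 0 0" --pt "0 0 0 0" --pt "0 0 0 0" --hand 0

```text
clock: 26.02
position: [664.9, -193.3, 187.8]
eef_rot: [0.0, 0.998, 0.066, -0.0]
force: [0.6, -0.5, -1.9]
gripper_width: 19.4
gripper_force: 19.9
```

>>> arm_command --pt "0.06 -0.39 0 0" --pt "0.06 -0.39 0 0" --pt "0.06 -0.39 0 0" --pt "0.05 -0.32 0 0" --pt "0 0 0 0" --pt "0 0 0 0"

```text
clock: 26.52
position: [667.2, -208.8, 188.0]
eef_rot: [0.0, 0.998, 0.065, -0.0]
force: [-0.0, -0.8, -0.7]
gripper_width: 19.5
gripper_force: 19.5
```

>>> arm_command --pt "0 0 0 0" --pt "0 0 0 0" --pt "0 0 0 0" --pt "0 0 0 0" --pt "0 0 0 0" --pt "0 0 0 0" --pt "0 0 0 0" --pt "0 0 0 0" --pt "0 0 0 0" --pt "0 0 0 0" --hand 55

```text
clock: 27.35
position: [667.2, -208.1, 188.0]
eef_rot: [-0.0, 0.998, 0.066, -0.0]
force: [0.0, -0.9, -0.1]
gripper_width: 47.4
gripper_force: 0.0
```

>>> arm_command --pt "0 0 0 0" --pt "0 0 0 0" --pt "0 0 0 0" --pt "0 0 0 0" --pt "0 0 0 0" --pt "0 0 0 0" --pt "0 0 0 0" --pt "0 0 0 0" --pt "0 0 0 0" --pt "0 0 0 0"

```text
clock: 28.18
position: [667.2, -208.2, 188.0]
eef_rot: [-0.0, 0.998, 0.066, 0.0]
force: [0.8, 0.1, 0.9]
gripper_width: 47.0
gripper_force: 0.0
```

Run:
```python
from h import *
i2,_,s=cap("side","s12");print(s["clock"],s["position"],red(i2),edge(i2)[-4:])
i1,_,_=cap("scene","sc12");print(red(i1,(255,140,300,200)))
```

```text
28.1833 [ 667.21392549 -208.15934534  187.98629818] [(np.int32(14), [398.14, 250.79], [26, 34, 5, 5])] [(388, 254.3), (390, 255.56), (392, 256.61), (394, 243.32)]
[(np.int32(4), [272.5, 166.0], [17, 25, 2, 3])]
```

Run:
```python
from h import *
def sub(f):
    im=cv2.imread(f"pics/{f}.png").astype(float);b,g,r=im[...,0],im[...,1],im[...,2]
    w=np.clip(r-np.maximum(b,g)-45,0,None);w[:225]=0;w[268:]=0;w[:,:390]=0;w[:,405:]=0
    ys,xs=np.mgrid[:420,:560];return round((w*ys).sum()/w.sum(),2),round((w*xs).sum()/w.sum(),2),int(w.sum())
for f in("side0","s3","s7","s9","s10","s11","s12"):
    im=cv2.imread(f"pics/{f}.png");print(f,sub(f),[[int(v) for v in im[r0:r0+14:1,394].mean(1)] for r0 in ({"s9":228,"s10":228,"s11":229}.get(f,237 if f=="s12" else 244),)])
```

```text
side0 (np.float64(252.25), np.float64(395.81), 2219) [[152, 176, 129, 81, 71, 79, 102, 167, 241, 255, 254, 188, 156, 150]]
s3 (np.float64(252.34), np.float64(395.5), 1998) [[129, 148, 106, 59, 56, 62, 83, 140, 211, 250, 236, 161, 132, 140]]
s7 (np.float64(252.01), np.float64(395.78), 2258) [[148, 172, 129, 74, 70, 80, 106, 158, 242, 255, 254, 187, 155, 151]]
s9 (np.float64(240.88), np.float64(398.09), 2139) [[63, 64, 60, 62, 62, 59, 102, 224, 255, 255, 210, 155, 163, 155]]
s10 (np.float64(240.77), np.float64(398.05), 2111) [[60, 60, 56, 58, 54, 59, 104, 224, 255, 255, 200, 150, 159, 154]]
s11 (np.float64(241.4), np.float64(397.4), 2066) [[56, 56, 54, 55, 51, 48, 93, 221, 255, 255, 230, 161, 158, 151]]
s12 (np.float64(246.67), np.float64(396.64), 1992) [[52, 54, 53, 48, 50, 59, 99, 154, 198, 175, 141, 126, 117, 116]]
```

The tilt reads about -0.004 ± 0.003. I'll lift clear and re-measure without the arm's shadow.

>>> arm_command --pt "0 0 2 0" --pt "0 0 3 0" --pt "0 0 3.5 0" --pt "0 0 3 0" --pt "-0.5 3.8 0 0" --pt "-0.5 3.8 0 0" --pt "-0.5 3.8 0 0" --pt "-0.5 3.8 0 0" --pt "0 0 0 0" --pt "0 0 0 0"

```text
clock: 29.12
position: [647.0, -53.8, 303.4]
eef_rot: [0.0, 0.998, 0.067, 0.0]
force: [-0.6, -0.8, 0.8]
gripper_width: 47.1
gripper_force: 0.0
```

>>> arm_command --pt "0 0 0 0" --pt "0 0 0 0" --pt "0 0 0 0" --pt "0 0 0 0" --pt "0 0 0 0"

```text
clock: 29.53
position: [647.3, -57.2, 302.8]
eef_rot: [-0.0, 0.998, 0.065, -0.0]
force: [0.5, -0.3, 0.6]
gripper_width: 46.9
gripper_force: 0.0
```

Run:
```python
from h import *
def prof(im,k):
    return im[225:262,k-1:k+2].astype(float).mean((1,2))
def cross(p,lo,hi):
    # rising half-level crossing of beam edge, rows lo..hi
    q=p[lo-225:hi-225];d=np.diff(q);i=int(np.argmax(d));a=q[max(i-2,0):i+1].min();b=q[i+1:i+3].max();t=(a+b)/2
    j=max(i-1,0)
    while q[j+1]<t:j+=1
    return round(lo+j+(t-q[j])/(q[j+1]-q[j]),2)
ref={}
i2,_,s=cap("side","s13");print(s["clock"],s["position"]);cv2.imwrite("pics/s13.png",i2)
for f,lo,hi in(("s7",244,256),("s9",228,240),("s10",228,240),("s12",237,249),("s13",236,249)):
    im=cv2.imread(f"pics/{f}.png");print(f,[cross(prof(im,k),lo+(k-394)//2,hi+(k-394)//2) for k in(388,390,392,393,394,395)],red(im))
i1,_,_=cap("scene","sc13")
for f in("sc7","sc9","sc12","sc13"):
    im=cv2.imread(f"pics/{f}.png").astype(float);w=np.clip(im[...,2]-np.maximum(im[...,1],im[...,0])-30,0,None)[150:182,268:277]
    ys=np.mgrid[150:182,268:277][0];n=w.max(1);i=int(np.argmax(w.sum(1)));ww=w[max(i-3,0):i+4];print(f,round((ww*ys[max(i-3,0):i+4]).sum()/ww.sum(),2),int(ww.sum()))
```

```text
29.5333 [647.26002524 -57.19422636 302.78397008]
s7 [np.float64(247.45), np.float64(248.59), np.float64(249.55), np.float64(250.22), np.float64(250.56), np.float64(251.0)] [(np.int32(11), [396.27, 258.45], [24, 42, 6, 4])]
s9 [np.float64(231.36), np.float64(232.43), np.float64(233.59), np.float64(234.04), np.float64(234.46), np.float64(234.79)] [(np.int32(16), [399.12, 242.31], [26, 26, 7, 4])]
s10 [np.float64(231.38), np.float64(232.47), np.float64(233.62), np.float64(234.05), np.float64(234.46), np.float64(234.8)] [(np.int32(16), [399.12, 242.31], [26, 26, 7, 4])]
s12 [np.float64(236.36), np.float64(238.29), np.float64(242.86), np.float64(243.05), np.float64(243.38), np.float64(243.65)] [(np.int32(14), [398.14, 250.79], [26, 34, 5, 5])]
s13 [np.float64(236.36), np.float64(239.15), np.float64(242.31), np.float64(242.56), np.float64(243.01), np.float64(243.44)] [(np.int32(13), [397.85, 251.08], [25, 34, 6, 5])]
sc7 172.2 828
sc9 159.8 525
sc12 166.31 727
sc13 166.47 674
```

All three readings agree at about -0.005 rad, so the poise goes back in by about 1.0 mm. I'll return the exact way I came.

>>> arm_command --pt "0.5 -3.8 0 0" --pt "0.5 -3.8 0 0" --pt "0.5 -3.8 0 0" --pt "0.5 -3.8 0 0" --pt "0 0 0 0" --pt "0 0 0 0"

```text
clock: 30.13
position: [666.8, -210.9, 302.4]
eef_rot: [-0.0, 0.998, 0.064, -0.0]
force: [0.5, 0.2, 1.0]
gripper_width: 47.5
gripper_force: 0.0
```

>>> arm_command --pt "0 0 -3 0" --pt "0 0 -3.5 0" --pt "0 0 -3 0" --pt "0 0 -2 0" --pt "0 0 0 0" --pt "0 0 0 0"

```text
clock: 30.63
position: [666.7, -206.6, 186.9]
eef_rot: [-0.001, 0.998, 0.066, -0.001]
force: [-0.4, -0.4, 0.5]
gripper_width: 46.7
gripper_force: 0.0
```

>>> arm_command --pt "0 0 0 0" --pt "0 0 0 0" --pt "0 0 0 0" --pt "0 0 0 0"

```text
clock: 30.97
position: [668.0, -208.4, 189.9]
eef_rot: [0.001, 0.998, 0.066, 0.001]
force: [0.1, 0.4, -0.4]
gripper_width: 47.0
gripper_force: 0.0
```

>>> arm_command --pt "0 0 0 0" --pt "0 0 0 0" --pt "0 0 0 0" --pt "0 0 0 0" --pt "0 0 0 0" --hand 0

```text
clock: 31.38
position: [667.4, -208.3, 188.1]
eef_rot: [0.0, 0.998, 0.065, 0.0]
force: [0.9, 0.1, 0.3]
gripper_width: 17.8
gripper_force: 19.5
```

>>> arm_command --pt "-0.01 0.1 0 0" --pt "0 0 0 0" --pt "0 0 0 0" --pt "0 0 0 0"

```text
clock: 31.72
position: [667.2, -207.1, 188.0]
eef_rot: [-0.0, 0.998, 0.066, 0.0]
force: [1.2, -0.5, -0.4]
gripper_width: 18.4
gripper_force: 19.5
```

>>> arm_command --pt "0 0 0 0" --pt "0 0 0 0" --pt "0 0 0 0" --pt "0 0 0 0" --pt "0 0 0 0" --hand 55

```text
clock: 32.13
position: [667.0, -207.1, 187.9]
eef_rot: [-0.0, 0.998, 0.066, -0.0]
force: [-0.9, -1.3, 0.7]
gripper_width: 47.3
gripper_force: 0.0
```

>>> arm_command --pt "0 0 2 0" --pt "0 0 3 0" --pt "0 0 3.5 0" --pt "0 0 3 0" --pt "-0.5 3.8 0 0" --pt "-0.5 3.8 0 0" --pt "-0.5 3.8 0 0" --pt "-0.5 3.8 0 0" --pt "0 0 0 0" --pt "0 0 0 0"

```text
clock: 32.97
position: [646.9, -52.8, 303.3]
eef_rot: [0.0, 0.998, 0.067, 0.0]
force: [-0.4, -0.3, -0.2]
gripper_width: 47.4
gripper_force: 0.0
```

>>> arm_command --pt "0 0 0 0" --pt "0 0 0 0" --pt "0 0 0 0" --pt "0 0 0 0" --pt "0 0 0 0" --pt "0 0 0 0" --pt "0 0 0 0" --pt "0 0 0 0" --pt "0 0 0 0" --pt "0 0 0 0"

```text
clock: 33.8
position: [647.1, -55.1, 303.0]
eef_rot: [-0.0, 0.998, 0.066, 0.0]
force: [0.8, 0.2, 0.1]
gripper_width: 46.8
gripper_force: 0.0
```

Run:
```python
from h import *
def cross(im,k,lo,hi):
    q=im[lo:hi,k-1:k+2].astype(float).mean((1,2));d=np.diff(q);i=int(np.argmax(d));t=(q[max(i-2,0):i+1].min()+q[i+1:i+3].max())/2
    j=max(i-1,0)
    while q[j+1]<t:j+=1
    return round(float(lo+j+(t-q[j])/(q[j+1]-q[j])),2)
i2,_,s=cap("side","s14");print(s["clock"],s["position"])
for f in("s13","s14"):
    im=cv2.imread(f"pics/{f}.png");e=[cross(im,k,236,249) for k in(392,393,394,395)];print(f,e,"off px",np.round(np.mean(np.array(e)-[241.58,242.13,242.51,242.9]),2),red(im))
cap("scene","sc14")
for f in("sc13","sc14"):
    im=cv2.imread(f"pics/{f}.png").astype(float);w=np.clip(im[...,2]-np.maximum(im[...,1],im[...,0])-30,0,None)[150:182,268:277]
    ys=np.mgrid[150:182,268:277][0];i=int(np.argmax(w.sum(1)));ww=w[max(i-3,0):i+4];print(f,round((ww*ys[max(i-3,0):i+4]).sum()/ww.sum(),2))
im,c,s=cap("wrist","w14")
for k in blobs(im,(8,110,70),(28,255,255),900):
    u=k[:,0,:];r=rect(wpl(c,s,u,109+14))
    if 100<r[2]<135 and r[3]<22:print("ingot?",r)
```

```text
33.8 [647.12783792 -55.14359833 302.98956244]
s13 [242.31, 242.56, 243.01, 243.44] off px 0.55 [(np.int32(13), [397.85, 251.08], [25, 34, 6, 5])]
s14 [239.34, 239.95, 240.45, 240.84] off px -2.14 [(np.int32(14), [398.0, 248.5], [25, 32, 7, 4])]
sc13 166.47
sc14 164.69
ingot? [630.247  53.598 117.042  18.1     1.413]
```

>>> arm_command --pt "0 0 0 0" --pt "0 0 0 0" --pt "0 0 0 0" --pt "0 0 0 0" --pt "0 0 0 0" --pt "0 0 0 0" --pt "0 0 0 0" --pt "0 0 0 0"

```text
clock: 34.62
position: [647.1, -55.2, 303.0]
eef_rot: [-0.0, 0.998, 0.066, -0.0]
force: [-1.0, -0.0, -0.3]
gripper_width: 47.2
gripper_force: 0.0
```

```bash
cat >> h.py <<'E'
def cross(im,k,lo,hi):
    q=im[lo:hi,k-1:k+2].astype(float).mean((1,2));d=np.diff(q);i=int(np.argmax(d));t=(q[max(i-2,0):i+1].min()+q[i+1:i+3].max())/2
    j=max(i-1,0)
    while q[j+1]<t:j+=1
    return round(float(lo+j+(t-q[j])/(q[j+1]-q[j])),2)
def tilt(tag):
    im,_,s=cap("side","s"+tag);e=[cross(im,k,234,249) for k in(392,393,394,395)];a=np.mean(np.array([241.58,242.13,242.51,242.9])-e)*.08/8.1
    i1,_,_=cap("scene","sc"+tag);i1=i1.astype(float);w=np.clip(i1[...,2]-np.maximum(i1[...,1],i1[...,0])-30,0,None)[150:182,268:277]
    ys=np.mgrid[150:182,268:277][0];i=int(np.argmax(w.sum(1)));ww=w[max(i-3,0):i+4];b=(ww*ys[max(i-3,0):i+4]).sum()/ww.sum()
    print("clock",s["clock"],"tilt edge",round(a,4),"red",[round((250.38-r[1][1])*.0099,4) for r in red(im)],"scene",round((166.0-b)*.08/6.2,4))
E
python3 - <<'E'
from h import *
tilt("15")
im=cv2.imread("pics/sc15.png");h=cv2.cvtColor(im,cv2.COLOR_BGR2HSV)
for f in("sc13","sc14","sc15"):
    im=cv2.imread(f"pics/{f}.png");h=cv2.cvtColor(im,cv2.COLOR_BGR2HSV);m=cv2.inRange(h,(16,110,60),(34,255,255))[150:200,245:275]
    ys,xs=np.nonzero(m);print(f,ys.min()+150,ys.max()+150,xs.min()+245,xs.max()+245,(xs.mean()+245).round(2),(ys.mean()+150).round(2))
E
```

```text
clock 34.6167 tilt edge 0.0204 red [0.0186] scene 0.0178
sc13 160 182 256 267 261.97 170.65
sc14 160 181 254 266 261.02 169.97
sc15 160 181 254 266 261.01 170.02
```

The extra shift comes from the knob leaning with the beam (46 mm above the pivot). The level target for the knob is about y = -210.4, plus 46 times the tilt held while gripped. I'll go back, grip and check the held tilt.

>>> arm_command --pt "0.5 -3.8 0 0" --pt "0.5 -3.8 0 0" --pt "0.5 -3.8 0 0" --pt "0.5 -3.8 0 0" --pt "0 0 0 0" --pt "0 0 -3 0" --pt "0 0 -3.5 0" --pt "0 0 -3 0" --pt "0 0 -1.5 0" --pt "0 0 -0.5 0"

```text
clock: 35.55
position: [665.4, -206.2, 183.9]
eef_rot: [-0.002, 0.998, 0.065, -0.003]
force: [-0.1, 0.5, 0.7]
gripper_width: 47.0
gripper_force: 0.0
```

>>> arm_command --pt "0 0 0 0" --pt "0 0 0 0" --pt "0 0 0 0" --pt "0 0 0 0"

```text
clock: 35.88
position: [668.3, -207.6, 190.6]
eef_rot: [0.001, 0.998, 0.066, 0.002]
force: [-0.0, -0.0, -0.5]
gripper_width: 47.0
gripper_force: 0.0
```

>>> arm_command --pt "0 0 0 0" --pt "0 0 0 0" --pt "0 0 0 0" --pt "0 0 0 0" --pt "0 0 0 0" --hand 0

```text
clock: 36.3
position: [667.5, -207.3, 188.4]
eef_rot: [0.0, 0.998, 0.066, 0.001]
force: [1.3, -0.1, 0.5]
gripper_width: 18.6
gripper_force: 19.5
```

Run:
```python
from h import *
tilt("16");print(manip.sense()["position"])
```

```text
clock 36.3 tilt edge 0.0062 red [0.0109] scene 0.0099
[ 667.45429817 -207.23956932  188.27052922]
```

>>> arm_command --pt "0.04 -0.28 0 0" --pt "0 0 0 0" --pt "0 0 0 0" --pt "0 0 0 0"

```text
clock: 36.73
position: [667.8, -210.1, 188.1]
eef_rot: [0.0, 0.998, 0.065, 0.0]
force: [3.7, 0.2, 0.2]
gripper_width: 18.3
gripper_force: 19.6
```

>>> arm_command --pt "0 0 0 0" --pt "0 0 0 0" --pt "0 0 0 0" --pt "0 0 0 0" --pt "0 0 0 0" --hand 55

```text
clock: 37.15
position: [667.3, -209.9, 187.8]
eef_rot: [-0.0, 0.998, 0.066, -0.0]
force: [-0.8, 0.6, 0.3]
gripper_width: 47.0
gripper_force: 0.0
```

>>> arm_command --pt "0 0 2 0" --pt "0 0 3 0" --pt "0 0 3.5 0" --pt "0 0 3 0" --pt "-0.5 3.8 0 0" --pt "-0.5 3.8 0 0" --pt "-0.5 3.8 0 0" --pt "-0.5 3.8 0 0" --pt "0 0 0 0" --pt "0 0 0 0"

```text
clock: 37.98
position: [647.3, -55.6, 303.3]
eef_rot: [0.0, 0.998, 0.067, 0.0]
force: [0.9, -0.4, 0.7]
gripper_width: 47.1
gripper_force: 0.0
```

>>> arm_command --pt "0 0 0 0" --pt "0 0 0 0" --pt "0 0 0 0" --pt "0 0 0 0" --pt "0 0 0 0" --pt "0 0 0 0" --pt "0 0 0 0" --pt "0 0 0 0" --pt "0 0 0 0" --pt "0 0 0 0"

```text
clock: 38.82
position: [647.5, -57.9, 303.0]
eef_rot: [0.0, 0.998, 0.066, 0.0]
force: [-0.6, -0.7, -0.4]
gripper_width: 47.0
gripper_force: 0.0
```

Run:
```python
from h import *
tilt("17")
```

```text
clock 38.8167 tilt edge -0.0017 red [-0.0012] scene -0.003
```

The tilt is about -0.002 rad in all three measures, under 0.5 mm of poise travel, with the arm clear. Handing in.

Run:
```python
from h import *
print(manip.hand_in())
```

```text
the job is handed in; nothing more can be done
None
```

The slim ingot was fed through the gauge, drawn out at the exit and laid in the balance pan. I slid the poise until the beam came to rest within about 0.002 rad of level, and handed the job in at about 39 s of the 72 s allowed. The hand-in gave no verdict.

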